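# Slide the tall gas bottle into its filling station and shut the gate

## Robot

A 6-joint arm with a two-finger parallel gripper is mounted at the origin on the work surface. World frame = base frame: x ahead of the robot, y to its left, z up, the work surface at z = 0. Lengths are in m, angles in rad, forces in N, time in s.
With the tool pointing down it reaches from about 0.35 to 0.775 m from the base axis. Payload 7.3 kg.
Tool frame: the origin (TCP) lies midway between the tips of the shut fingers; the grasp point (between the pads) lies 19 mm behind it (robot.tcp_to_grasp is the distance from the TCP to the grasp point, in m); x points along the fingers, z is the direction in which the jaws open and shut, and the axes are right-handed (so a half turn about x gives the same grasp; the last joint's range is limited). The gripper opens to 92 mm and grips with 3 to 60 N. Pads are 19 mm wide; open, the fingers measure 130 mm over their backs; the gripper's body (75 mm by 190 mm) begins 47 mm behind the grasp point.
Start: joints at [-1.345, 0.342, 1.524, -0, 1.275, -0.146], TCP at [0.191, -0.489, 0.227] pointing down, gripper open.
Joint ranges: [-2.53, 2.53], [-0.77, 2.02], [0.04, 2.7], [-1, 4.14], [0.28, 2.66], [-3.11, 3.11]. Speed limits (rad/s): [2.57, 2.57, 3.14, 3.14, 3.14, 3.14].

## Interface

Orientations are given as [roll, pitch, yaw] about the fixed x, y, z axes, in that order (R = Rz(yaw) Ry(pitch) Rx(roll)).
In Python, from cell import robot gives the robot as it stands.
- The arm moves only by the tool move_arm, never from a script. Its argument "deltas" is a list of rows, each an object with "dp": the shift along the tool's x, y, z in m, a list of three; "turn": the turn, a rotation vector about the tool's x, y, z in degrees, a list of three. A call has 1 to 10 rows; each row is the pose to reach, as a shift and turn from the pose commanded when the call began, along the tool's axes at that moment; what a row does not reach only later rows make up. A row lasts 1/10 s, in which the tool goes at most 50 mm and 8.59 degrees, less where a joint would pass 70% of its speed; a pose out of reach is approached as far as the arm can. A call with a gripper value outside its range is refused whole. "hand" is the finger opening in m, from 0 to 0.0918, set as the call begins (left out, the last holds). The fingers move at their own pace and stop on an object; "squeeze" is the grip in N (left out, the last holds). Time passes only in rows, so rows that repeat a pose let the fingers close. It gives the time, the measured TCP pose, the force and the opening at its end, in the units of the state.
- robot.observe(): the state, without advancing time (a new reading comes with each control period).
- robot.read_camera(name): name is "side" or "top"; returns (picture, depth): 420x560x3 uint8, red, green, blue; 420x560 float32, m along the optical axis (not along the pixel's ray), 0 where there is no reading.
- robot.camera_info(name): a dict with "fx", "fy", "cx", "cy" (pixels), "k1" (the pictures are not rectified: a ray, as slopes to the right and down, at radius r is drawn at 1 + k1 r^2 times it, then the intrinsics apply), "R" (3x3) and "t" (3): a world point X has camera coordinates R X + t. Camera axes: x right, y down, z forward; pixel columns grow to the right and rows downward; lengths in m; the calibration is good to about 2 mm. A picture is of the moment at which its call begins. camera_info takes no time and is no camera call.
- robot.hand_in(): hands the job in, once; it reports no verdict.
The state is a dict: "time": time; "qpos": joint angles; "qvel": joint speeds; "joint_efforts": joint torques, N m; "tool_pos": TCP position; "tool_rot": TCP orientation; "contact_force": force on the tool from outside, world axes, zero at the start; "torque": the same for the moment, N m; "opening": finger opening in m.
Only numpy, scipy, OpenCV 4.12 (cv2) and the standard library are available. Lean on these libraries where they do the work, as an engineer would, in place of code of your own. Each camera call takes 0.05 s, during which the arm holds its last target.

## Task

Push the taller of the two gas bottles across the desk, low on its foot so that it slides upright without being lifted or tipped, into the open bay of the filling station until its foot is against the back. Then push the gate bar fully shut across the mouth behind it. Leave the shorter bottle and everything else where it is.

Things in the scene. Friction and masses are not known exactly. Their poses are not given: they have to be found in the camera images.
- gas_bottle: The tall slim gas bottle, loose, 250 mm high, 0.4 to 0.7 kg. Black round foot cup 60 mm across and 30 mm high; above it bare metal 40 mm across, then a small valve and black knob. Origin at the centre of its underside, z along the bottle. Pushed on the foot cup, below 30 mm, it slides; pushed higher up it tips.
- bottle_foot (a point): Point on the tall bottle's axis at half the height of its foot cup, 15 mm above its underside.
- station: Filling station, fixed: a low three-sided metal bay, open to the robot's right, before a grey box with a gauge (95 deep, 150 wide, 120 mm high). Origin on the desk where the tall bottle's origin lies when its foot touches the back of the bay. x points from the mouth to the back, z up. The floor of the bay is the bare desk.
- bay_mouth (a point): Middle of the bay's mouth on the desk, 37 mm before the station's origin. In the station's frame: back wall face at x = +30 mm; side rails from x = -37 to +33 mm, inner faces at y = +40 and -40 mm, 12 mm thick; all 24 mm high.
- gate (a joint): Angle of the gate, a flat steel bar hinged on an upright pin at the mouth's near (y = +52 mm) corner: 0 = shut, lying straight across the mouth; grows as it swings out away from the mouth, 1.57 = straight out in line with the rails, stop at 2.1. Light friction (about 0.5 N at its end); it stays where it is left.
- gate_hinge (a point): The gate's pivot axis, at x = -49 mm, y = +52 mm in the station's frame, 19 mm above the desk, half-way up the gate.
- gate_end (a point): Point in the middle of the gate bar 115 mm from the pivot; the bar ends 20 mm farther on. The bar is 8 mm thick and spans 10 to 28 mm above the desk. When shut, its last 30 mm stick out beyond the bay's far rail.
- short_bottle: Bystander: a shorter bottle of the same make, 150 mm high, same foot cup 60 mm in diameter. Origin at the centre of its underside.
- mouse: Bystander: black computer mouse, about 105 x 60 x 33 mm. Origin at the centre of its underside.
- fitting: Bystander: small stepped brass fitting, 32 mm in diameter, 36 mm high. Origin at the centre of its underside.
- wrench: Bystander: steel wrench lying on the desk, along its own x.
- mug: Bystander: white mug, 80 mm in diameter, 90 mm high, handle on its +y side. Origin at the centre of its underside.
- screwdriver: Bystander: screwdriver lying on the desk, along its own x.
- jar: Bystander: glass jar, 60 mm in diameter, 70 mm high. Origin at the centre of its underside.
- dish: Bystander: steel dish, 90 mm in diameter, 25 mm high. Origin at the centre of its underside.

How it is judged:
By the outcome, as a careful person would: the job done as asked, in the order asked, and still so for the second after the job is handed in, with the robot touching nothing.
It also fails if it takes over 64 s, if anything falls off the work surface, if the arm or the gripper's body presses on something with over 40 N, if the wrist force passes 120 N, or if a joint passes its speed limit or range.

## Working session

There is one attempt and no reset: what is moved stays moved. The work goes in short steps, Python scripts to look and compute and a tool call to move; the robot and the scene stay as the last step left them, time stands still between calls to the robot, and variables do not carry over. Pictures are saved under pics/ and viewed, and the job is handed in when it is done.

Besides the shell and the picture viewer there is one more tool, called after "Call:" as name(argument=value, ...) on one line, values as JSON. move_arm: Moves the arm, as the interface text tells. Its arguments: {"type":"object","properties":{"deltas":{"type":"array"},"hand":{"type":"number"},"squeeze":{"type":"number"}},"required":["deltas"]}

```bash
mkdir -p pics; ls
cat > h.py <<'E'
from cell import robot
import numpy as np, cv2
def shot(n,tag):
    p,d=robot.read_camera(n); cv2.imwrite(f'pics/{tag}.png',p[:,:,::-1]); np.save(f'pics/{tag}.npy',d); return p,d
def ray(n,u,v):
    c=robot.camera_info(n); K=np.array([[c['fx'],0,c['cx']],[0,c['fy'],c['cy']],[0,0,1.]])
    q=cv2.undistortPoints(np.array([[[u,v]]],float),K,np.array([c['k1'],0,0,0,0.]))[0,0]
    R=np.array(c['R']);t=np.array(c['t']); return -R.T@t, R.T@np.array([q[0],q[1],1])
def onz(n,u,v,z):
    o,d=ray(n,u,v); return o+d*(z-o[2])/d[2]
def pix(n,X):
    c=robot.camera_info(n); K=np.array([[c['fx'],0,c['cx']],[0,c['fy'],c['cy']],[0,0,1.]])
    R=np.array(c['R']);t=np.array(c['t']); return cv2.projectPoints(np.atleast_2d(np.array(X,float)),cv2.Rodrigues(R)[0],t,K,np.array([c['k1'],0,0,0,0.]))[0][:,0]
E
python3 - <<'E'
from h import *
for n in('side','top'):
    shot(n,n+'0'); c=robot.camera_info(n); print(n,c['fx'],c['k1'],-np.array(c['R']).T@np.array(c['t']))
print(robot.observe())
E
```

```text
pics
side 479.1762682256577 -0.12063110174771333 [0.10418752 0.92942048 0.82083668]
top 538.5517226370177 -0.047335145493117244 [0.40124633 0.01521441 1.71278491]
{'time': 0.1, 'qpos': array([-1.34501968e+00,  3.42665299e-01,  1.52489684e+00, -2.40618712e-05,
        1.27535662e+00, -1.45994594e-01]), 'qvel': array([-0.00214266, -0.00112681, -0.002162  ,  0.00213224, -0.00093154,
        0.00033381]), 'joint_efforts': array([ 2.29640857e-03, -4.32004917e+01, -2.44694602e+01,  7.19193416e-02,
        5.26302145e-02, -4.62736273e-05]), 'tool_pos': array([ 0.19065449, -0.48879417,  0.22611669]), 'tool_rot': array([3.01294787, 1.56947002, 1.8139298 ]), 'contact_force': array([ 0.79067605,  0.35217466, -0.23095587]), 'torque': array([-0.01574913,  0.02217509, -0.0369362 ]), 'opening': 0.09166759409827596}
```

View pics/side0.png

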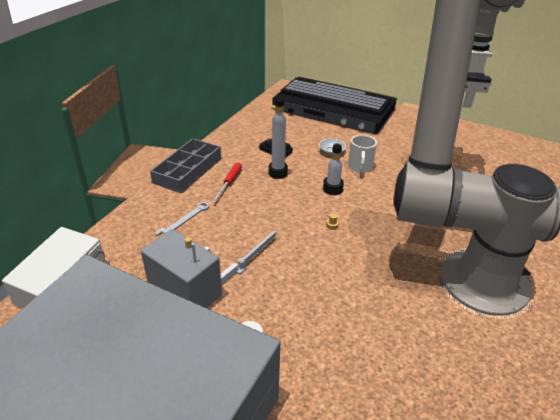

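View pics/top0.png

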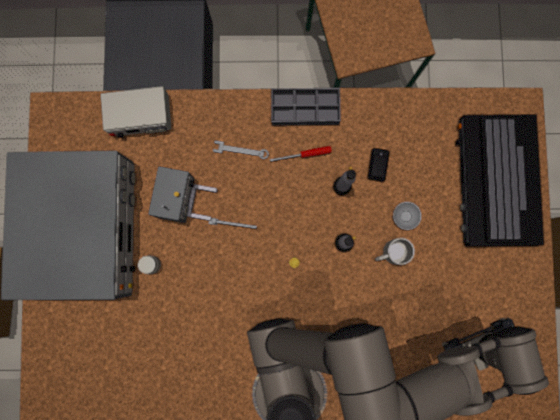

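Run:
```python
import cv2
a=cv2.imread('pics/top0.png')
cv2.imwrite('pics/c1.png',cv2.resize(a[155:245,140:270],None,fx=6,fy=6,interpolation=cv2.INTER_CUBIC))
cv2.imwrite('pics/c2.png',cv2.resize(a[130:280,270:430],None,fx=4,fy=4,interpolation=cv2.INTER_CUBIC)[:600])
a=cv2.imread('pics/side0.png')
cv2.imwrite('pics/c3.png',cv2.resize(a[215:325,130:290],None,fx=5,fy=5,interpolation=cv2.INTER_CUBIC))
```

```text
(no output)
```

View pics/c1.png

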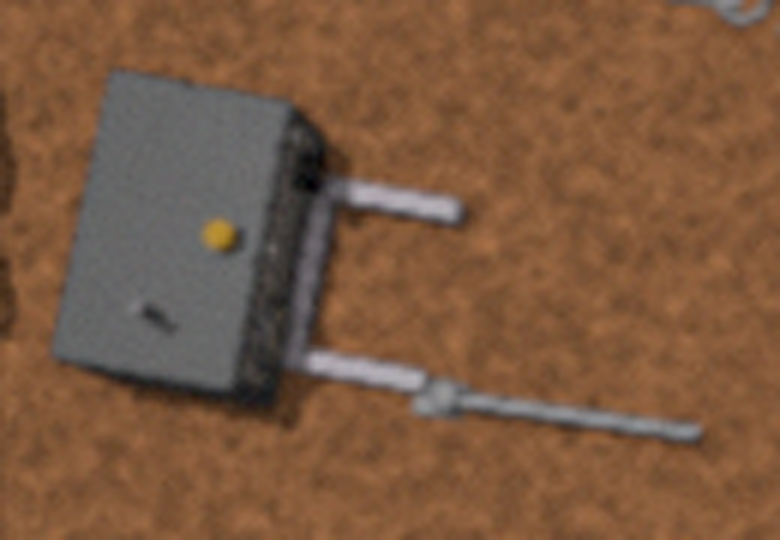

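View pics/c2.png

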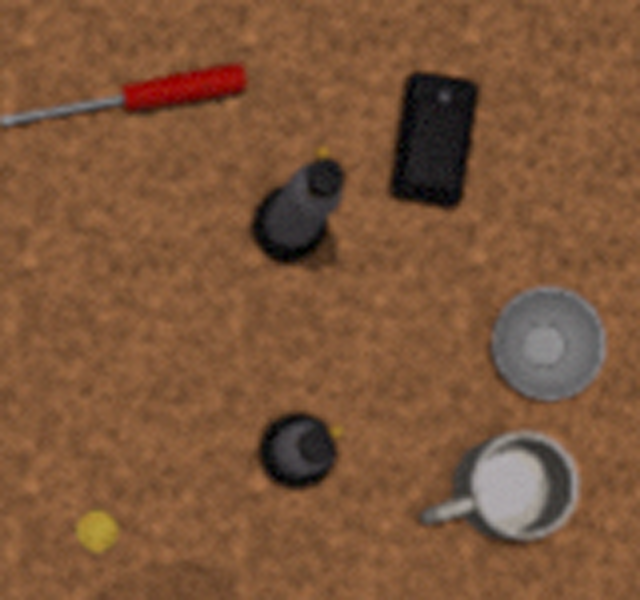

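View pics/c3.png

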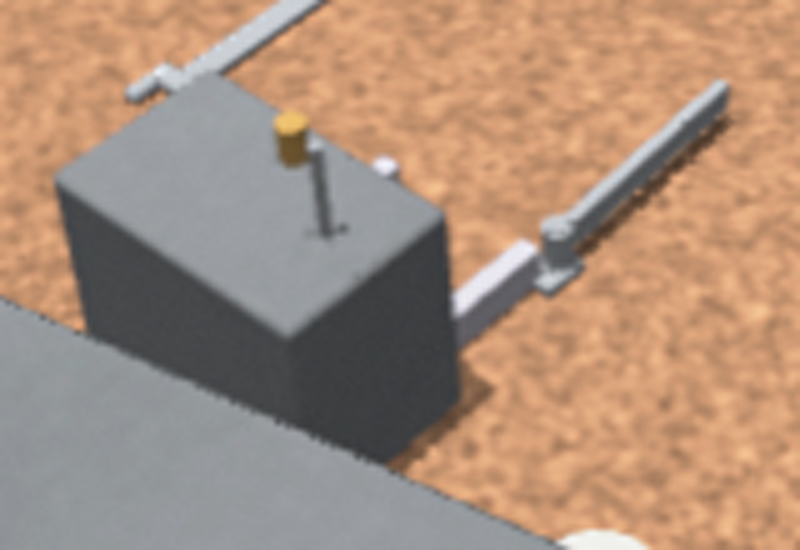

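Run:
```python
from h import *
np.set_printoptions(precision=4,suppress=True)
f=lambda u,v,z,s=6,x0=140,y0=155: onz('top',x0+(u+.5)/s-.5,y0+(v+.5)/s-.5,z)
for n,a in dict(farout=(463,200,.024),farin=(459,222,.024),farin0=(350,207,.024),nin=(427,370,.024),nin0=(318,350,.024),nout=(415,390,.024),nout0=(305,374,.024),pin=(438,397,.034),gate0=(475,401,.028),gate=(698,432,.028),boxTR=(290,103,.12),boxBR=(235,388,.12),boxTL=(115,72,.12),boxBL=(57,355,.12)).items(): print(n,f(*a))
for n,a in dict(tall=(290,223,.0),short=(298.5,450,0),knob=(324,180,.25),fit=(97,531,.036),mouse=(435,140,.03),scrw=(245,80,.02),scrtip=(3,122,.005)).items(): print(n,f(*a,4,270,130))
# side check
c=f
for (u,v) in((278,171),(333,187)): print(onz('side',u,v,.015))
```

```text
farout [0.6448 0.2206 0.024 ]
farin [0.6331 0.2227 0.024 ]
farin0 [0.6415 0.2804 0.024 ]
nin [0.5548 0.2392 0.024 ]
nin0 [0.5658 0.2966 0.024 ]
nout [0.5443 0.2454 0.024 ]
nout0 [0.5532 0.3034 0.024 ]
pin [0.5397 0.232  0.034 ]
gate0 [0.538  0.2134 0.028 ]
gate [0.5209 0.0967 0.028 ]
boxTR [0.6806 0.2958 0.12  ]
boxBR [0.5378 0.3217 0.12  ]
boxTL [0.6971 0.3839 0.12  ]
boxBL [0.5549 0.4106 0.12  ]
tall [ 0.6535 -0.1793  0.    ]
short [ 0.4712 -0.1827  0.    ]
knob [ 0.6464 -0.1749  0.25  ]
fit [ 0.4082 -0.0211  0.036 ]
mouse [ 0.7148 -0.2923  0.03  ]
scrw [ 0.7662 -0.1432  0.02  ]
scrtip [0.7365 0.0507 0.005 ]
[ 0.6427 -0.1665  0.015 ]
[ 0.4632 -0.1674  0.015 ]
```

```bash
cat >> h.py <<'E'
def cloud(n,d):
    c=robot.camera_info(n); K=np.array([[c['fx'],0,c['cx']],[0,c['fy'],c['cy']],[0,0,1.]])
    v,u=np.mgrid[0:420,0:560]; q=cv2.undistortPoints(np.stack([u,v],-1).reshape(-1,1,2).astype(float),K,np.array([c['k1'],0,0,0,0.]))[:,0]
    P=np.c_[q,np.ones(len(q))]*d.reshape(-1,1); R=np.array(c['R']);t=np.array(c['t']); return ((P-t)@R).reshape(420,560,3)
def overlay(n,tag,pts,out,box,s):
    a=cv2.imread(f'pics/{tag}.png'); x0,y0,x1,y1=box; a=cv2.resize(a[y0:y1,x0:x1],None,fx=s,fy=s,interpolation=cv2.INTER_CUBIC)
    for poly,col in pts:
        p=pix(n,poly); p=((p-[x0,y0]+.5)*s-.5); cv2.polylines(a,[np.round(p).astype(int)],False,col,1)
    cv2.imwrite(f'pics/{out}.png',a)
def circ(x,y,z,r): 
    t=np.linspace(0,2*np.pi,40); return np.c_[x+r*np.cos(t),y+r*np.sin(t),0*t+z]
def bottle(x,y,h):
    return [(circ(x,y,0,.03),(0,255,0)),(circ(x,y,.03,.03),(0,255,255)),(np.array([[x,y,0],[x,y,h]]),(0,0,255))]
def station(x,y,th):
    R=np.array([[np.cos(th),-np.sin(th)],[np.sin(th),np.cos(th)]])
    L=[]
    for b in ((-37,33,40,52),(-37,33,-52,-40)):
        q=np.array([[b[0],b[2]],[b[1],b[2]],[b[1],b[3]],[b[0],b[3]],[b[0],b[2]]])/1000
        L.append((np.c_[q@R.T+[x,y],0*q[:,:1]+.024],(0,255,0)))
    h=np.array([-.049,.052])@R.T+[x,y]; L.append((circ(h[0],h[1],.028,.008),(0,0,255)))
    q=np.array([[.03,-.04],[.03,.04]]); L.append((np.c_[q@R.T+[x,y],[[.024]]*2],(255,0,0)))
    return L
E
python3 - <<'E'
from h import *
np.set_printoptions(precision=4,suppress=True)
for n in('side','top'):
    C=cloud(n,np.load(f'pics/{n}0.npy')); 
    print(n,'desk',np.median(C[(abs(C[...,0]-.5)<.03)&(abs(C[...,1]-0)<.03)],0))
    for nm,x,y,z0,z1 in (('tall',.65,-.175,.06,.18),('tallcup',.65,-.175,.012,.028),('shortcup',.468,-.177,.012,.028),('short',.468,-.177,.05,.1)):
        m=(np.hypot(C[...,0]-x,C[...,1]-y)<.05)&(C[...,2]>z0)&(C[...,2]<z1); P=C[m]
        if len(P)<8: continue
        from scipy.optimize import least_squares
        r=.03 if 'cup' in nm else .02
        s=least_squares(lambda p:np.hypot(P[:,0]-p[0],P[:,1]-p[1])-r,[x,y],loss='soft_l1',f_scale=.002); print(n,nm,len(P),s.x,np.sqrt(2*s.cost/len(P)))
# station guess
xa=np.array([(.6415-.6331),( .2804-.2227)]); xb=np.array([.5658-.5548,.2966-.2392]); d=xa+xb; th=np.arctan2(d[1],d[0]); print(th)
e=np.array([np.cos(th),np.sin(th)]); mid=(np.array([.6331,.2227])+[.5548,.2392])/2; o=mid+.037*e; print(o)
overlay('top','top0',station(*o,th)+[],'o1',(140,155,270,245),6)
overlay('side','side0',station(*o,th),'o2',(130,215,290,325),5)
overlay('top','top0',bottle(.651,-.177,.25)+bottle(.47,-.18,.15),'o3',(300,150,400,260),5)
overlay('side','side0',bottle(.651,-.177,.25)+bottle(.47,-.18,.15),'o4',(250,90,360,210),5)
E
cd pics; python3 -c "
import cv2,numpy as np
def pad(a,h,w):
    o=np.zeros((h,w,3),np.uint8);o[:a.shape[0],:a.shape[1]]=a;return o
a=[cv2.imread(f'o{i}.png') for i in(3,4)]
cv2.imwrite('o34.png',cv2.resize(np.hstack([pad(x,600,550) for x in a]),(800,436)))"
```

```text
side desk [0.499  0.0005 0.0001]
side tall 480 [ 0.6486 -0.1745] 0.0017263309834218779
side tallcup 90 [ 0.6489 -0.1743] 0.002020044584766225
side shortcup 94 [ 0.4678 -0.1765] 0.001801337663371147
side short 218 [ 0.4684 -0.1777] 0.002135122452741527
top desk [ 0.5009 -0.0009  0.0012]
top tall 80 [ 0.6499 -0.1762] 0.0010076665705773089
top tallcup 42 [ 0.6516 -0.1797] 0.0035379814441600004
top shortcup 33 [ 0.4702 -0.1831] 0.003192137427656367
top short 67 [ 0.4695 -0.1812] 0.0022034255303329518
1.4038166655109054
[0.6001 0.2674]
```

View pics/o1.png

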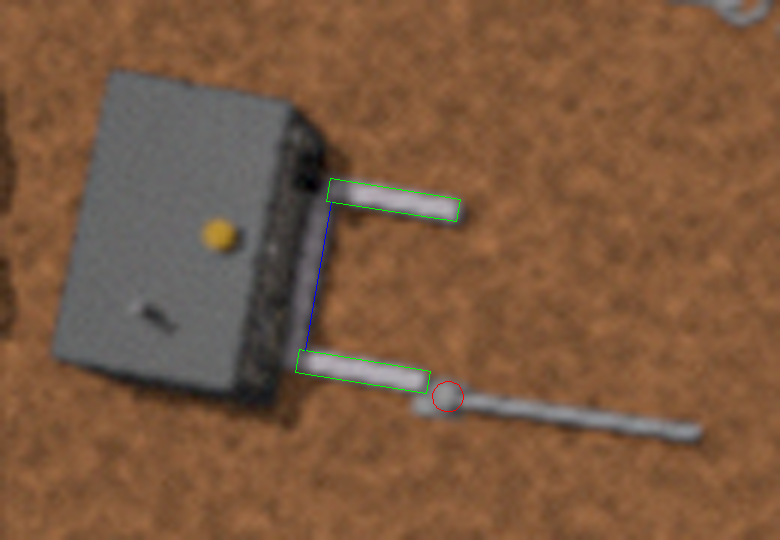

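View pics/o2.png

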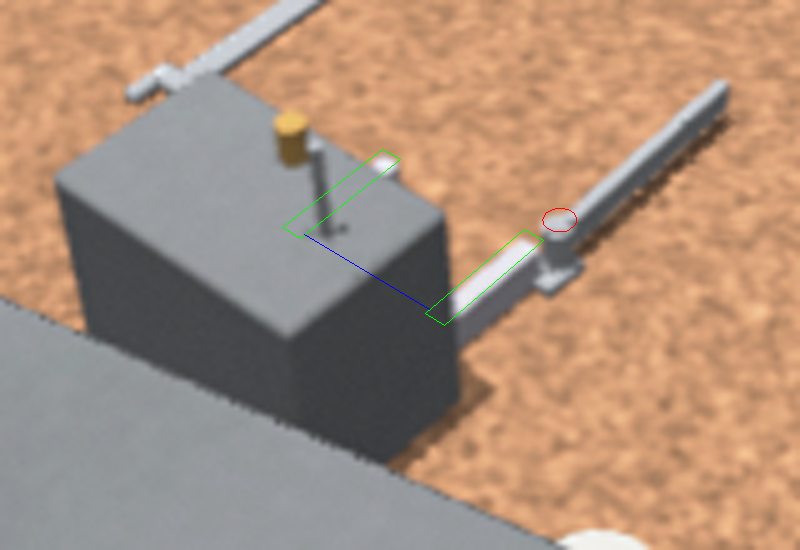

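View pics/o34.png

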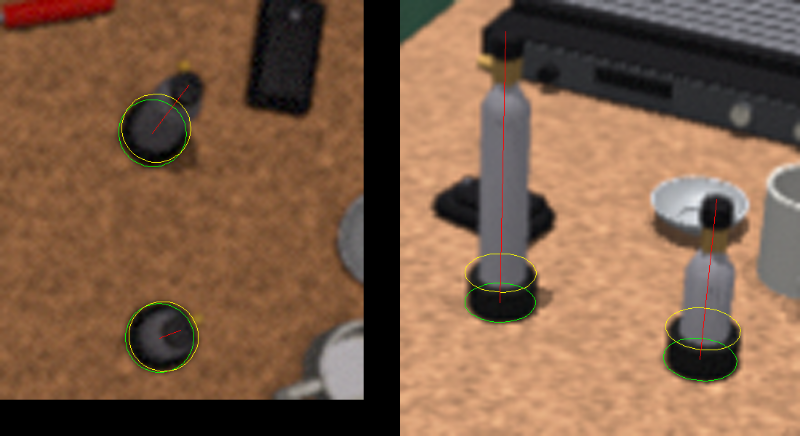

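```bash
cat > plan.py <<'E'
import numpy as np
from scipy.spatial.transform import Rotation as Ro
A=np.radians(30)
def Rt(head,sgn,al=A):
    e=np.array([np.cos(head),np.sin(head),0]); z=np.array([0,0,1.])
    x=np.sin(al)*e-np.cos(al)*z; p=sgn*np.cross(z,e)
    return np.c_[x,np.cross(p,x),p]
def rows(p0,R0,targets):
    for p,R in targets:
        dp=R0.T@(np.array(p)-p0); w=np.degrees(Ro.from_matrix(R0.T@R).as_rotvec())
        print('{"dp":[%s],"turn":[%s]}'%(','.join('%.4f'%v for v in dp),','.join('%.1f'%v for v in w)))
def apply(p0,R0,dp,turn):
    return p0+R0@np.array(dp), R0@Ro.from_rotvec(np.radians(turn)).as_matrix()
def cur():
    from cell import robot
    s=robot.observe(); return s['tool_pos'],Ro.from_euler('xyz',s['tool_rot']).as_matrix(),s
E
python3 - <<'E'
from h import *
from plan import *
np.set_printoptions(precision=4,suppress=True)
p,R,s=cur(); print(p);print(R)
f=lambda u,v,z,s=4,x0=270,y0=130: onz('top',x0+(u+.5)/s-.5,y0+(v+.5)/s-.5,z)
for c in((412,72),(478,85),(460,207),(392,195)): print('mouse',f(*c,.015))
for sg in(1,-1):
    T=Rt(np.radians(97),sg); print(sg,Ro.from_matrix(R.T@T).as_rotvec(degrees=True))
E
```

```text
[ 0.1907 -0.4888  0.2261]
[[-0.0003  0.9317  0.3633]
 [ 0.0013  0.3633 -0.9317]
 [-1.      0.0002 -0.0013]]
mouse [ 0.773 -0.278  0.015]
mouse [ 0.7621 -0.3309  0.015 ]
mouse [ 0.6632 -0.3137  0.015 ]
mouse [ 0.6733 -0.2595  0.015 ]
1 [101.6253  27.1655 -21.0962]
-1 [-73.8673  19.7324  25.4094]
```

Run:
```python
from plan import *
p,R,s=cur()
rows(p,R,[((.60,-.30,.22),Rt(np.radians(97),-1))])
```

```text
{"dp":[0.0062,0.4500,-0.0272],"turn":[-73.9,19.7,25.4]}
```

Call:
move_arm(deltas=[{"dp":[0.006,0.45,-0.027],"turn":[-73.9,19.7,25.4]},{"dp":[0.006,0.45,-0.027],"turn":[-73.9,19.7,25.4]},{"dp":[0.006,0.45,-0.027],"turn":[-73.9,19.7,25.4]},{"dp":[0.006,0.45,-0.027],"turn":[-73.9,19.7,25.4]},{"dp":[0.006,0.45,-0.027],"turn":[-73.9,19.7,25.4]},{"dp":[0.006,0.45,-0.027],"turn":[-73.9,19.7,25.4]},{"dp":[0.006,0.45,-0.027],"turn":[-73.9,19.7,25.4]},{"dp":[0.006,0.45,-0.027],"turn":[-73.9,19.7,25.4]},{"dp":[0.006,0.45,-0.027],"turn":[-73.9,19.7,25.4]},{"dp":[0.006,0.45,-0.027],"turn":[-73.9,19.7,25.4]}], hand=0.026, squeeze=20)

```text
time: 1.1
tool_pos: [0.6044, -0.2961, 0.2167]
tool_rot: [1.57, 1.043, 1.703]
contact_force: [1.1, 0.8, -0.7]
opening: 0.0261
```

Run:
```python
from plan import *
np.set_printoptions(precision=4,suppress=True)
p,R,s=cur();print(s['time'],p,s['opening'],s['qpos'],s['contact_force'])
rows(p,R,[((.60,-.30,.22),Rt(np.radians(97),-1)),((.622,-.25,.06),Rt(np.radians(97),-1)),((.654,-.227,.012),Rt(np.radians(97),-1))])
```

```text
1.1 [ 0.6044 -0.2961  0.2167] 0.026115120346629977 [-0.7277  0.8822  0.706   0.3606  1.9459 -0.7949] [ 1.0976  0.7956 -0.6781]
{"dp":[-0.0045,-0.0011,-0.0048],"turn":[0.6,-0.3,-0.2]}
{"dp":[0.1572,-0.0414,0.0235],"turn":[0.6,-0.3,-0.2]}
{"dp":[0.2080,-0.0495,0.0583],"turn":[0.6,-0.3,-0.2]}
```

```bash
cat >> plan.py <<'E'
import json
def push(dp,turn):  # update tracked command
    d=json.load(open('cmd.json')); p,R=apply(np.array(d['p']),np.array(d['R']),dp,turn); json.dump({'p':p.tolist(),'R':R.tolist()},open('cmd.json','w')); return p,R
def cmd():
    d=json.load(open('cmd.json')); return np.array(d['p']),np.array(d['R'])
E
python3 - <<'E'
from plan import *
R0=np.array(Ro.from_euler('xyz',[3.01294787,1.56947002,1.8139298]).as_matrix())
json.dump({'p':[0.19065449,-0.48879417,0.22611669],'R':R0.tolist()},open('cmd.json','w'))
p,R=push([.006,.45,-.027],[-73.9,19.7,25.4]); print(p)
T=Rt(np.radians(97),-1)
rows(p,R,[((.60,-.30,.22),T),((.622,-.25,.06),T),((.654,-.227,.02),T)])
E
```

```text
[ 0.6001015  -0.30015833  0.22022878]
{"dp":[0.0003,0.0000,-0.0001],"turn":[0.0,0.0,0.0]}
{"dp":[0.1623,-0.0392,0.0278],"turn":[0.0,0.0,0.0]}
{"dp":[0.2065,-0.0429,0.0624],"turn":[0.0,0.0,0.0]}
```

Call:
move_arm(deltas=[{"dp":[0.04,-0.01,0.007],"turn":[0,0,0]},{"dp":[0.08,-0.02,0.014],"turn":[0,0,0]},{"dp":[0.12,-0.03,0.021],"turn":[0,0,0]},{"dp":[0.162,-0.039,0.028],"turn":[0,0,0]},{"dp":[0.162,-0.039,0.028],"turn":[0,0,0]},{"dp":[0.162,-0.039,0.028],"turn":[0,0,0]}])

```text
time: 1.7
tool_pos: [0.6222, -0.2504, 0.061]
tool_rot: [1.572, 1.048, 1.695]
contact_force: [-0.6, -1.7, 0.3]
opening: 0.0263
```

```bash
python3 - <<'E'
from plan import *
from h import *
np.set_printoptions(precision=4,suppress=True)
p,R=push([.162,-.039,.028],[0,0,0]);print(p)
q,Rq,s=cur();print(s['time'],q,s['contact_force'],Ro.from_matrix(R.T@Rq).as_rotvec(degrees=True))
shot('side','s1');shot('top','t1')
E
cd pics; python3 -c "
import cv2,numpy as np
a=cv2.imread('s1.png')[90:240,220:400];b=cv2.imread('t1.png')[120:270,280:430]
cv2.imwrite('m1.png',np.hstack([cv2.resize(a,(540,450)),cv2.resize(b,(450,450))])[:,:]) 
x=cv2.imread('m1.png');cv2.imwrite('m1.png',cv2.resize(x,(800,364)))"
```

```text
[ 0.6222 -0.2499  0.0604]
1.7 [ 0.6222 -0.2504  0.061 ] [-0.5626 -1.6837  0.2547] [-0.0031  0.0583 -0.0164]
```

View pics/m1.png

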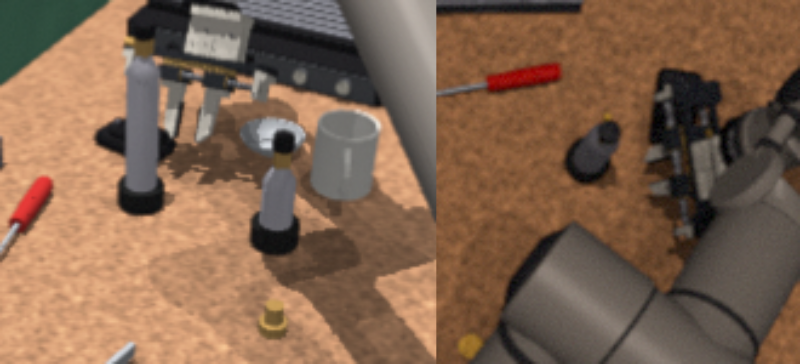

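Run:
```python
from plan import *
p,R=cmd(); T=Rt(np.radians(97),-1)
rows(p,R,[((.640,-.235,.03),T),((.6555,-.224,.011),T)])
```

```text
{"dp":[0.0327,-0.0043,0.0195],"turn":[0.0,0.0,0.0]}
{"dp":[0.0536,-0.0059,0.0362],"turn":[0.0,0.0,0.0]}
```

Call:
move_arm(deltas=[{"dp":[0.017,-0.002,0.01],"turn":[0,0,0]},{"dp":[0.033,-0.004,0.0195],"turn":[0,0,0]},{"dp":[0.043,-0.005,0.028],"turn":[0,0,0]},{"dp":[0.0535,-0.006,0.036],"turn":[0,0,0]},{"dp":[0.0535,-0.006,0.036],"turn":[0,0,0]}])

```text
time: 2.3
tool_pos: [0.6557, -0.2228, 0.0092]
tool_rot: [1.574, 1.047, 1.698]
contact_force: [0.0, -0.1, -0.4]
opening: 0.026
```

```bash
python3 - <<'E'
from plan import *
from h import *
np.set_printoptions(precision=4,suppress=True)
p,R=push([.0535,-.006,.036],[0,0,0]);print(p)
q,Rq,s=cur();print(s['time'],q,s['contact_force'],Ro.from_matrix(R.T@Rq).as_rotvec(degrees=True))
shot('side','s2');shot('top','t2')
E
cd pics; python3 -c "
import cv2,numpy as np
a=cv2.imread('s2.png')[90:230,240:340];b=cv2.imread('t2.png')[130:230,310:410]
cv2.imwrite('m2.png',np.hstack([cv2.resize(a,(400,560),interpolation=2),cv2.resize(b,(400,400),interpolation=2)[:560] if 0 else np.vstack([cv2.resize(b,(400,400),interpolation=2),np.zeros((160,400,3),np.uint8)])]))"
```

```text
[ 0.6553 -0.2242  0.0111]
2.3 [ 0.6557 -0.2228  0.0092] [ 0.0031 -0.068  -0.4204] [-0.0379  0.1522  0.0453]
```

View pics/m2.png

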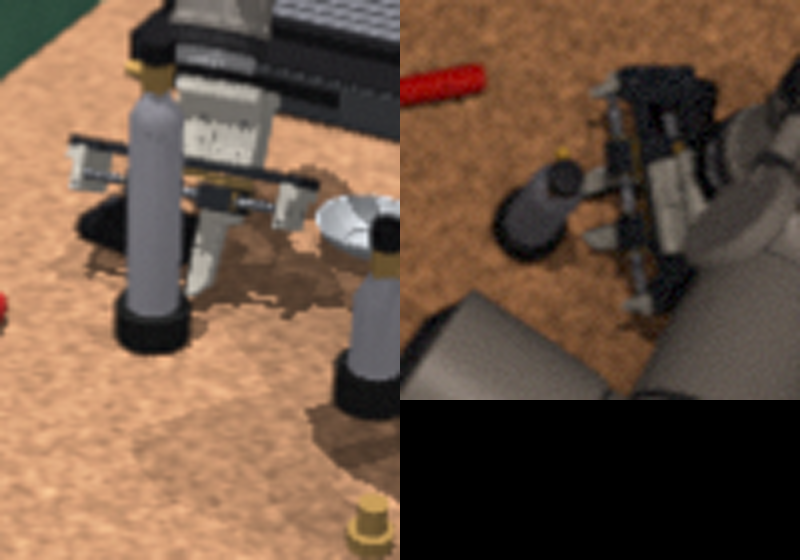

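```bash
cat >> plan.py <<'E'
D=.0355
def path(B0=(.651,-.177),o=(.600,.267),th=1.40,h0=106,pre=.12):
    B0=np.array(B0);o=np.array(o);e=np.array([np.cos(th),np.sin(th)]);P1=o-pre*e
    L=np.linalg.norm(P1-B0); t=np.linspace(0,1,200)[:,None]
    a=np.radians(h0); T0=L*np.array([np.cos(a),np.sin(a)]); T1=L*e
    H=(2*t**3-3*t**2+1)*B0+(t**3-2*t**2+t)*T0+(-2*t**3+3*t**2)*P1+(t**3-t**2)*T1
    H=np.vstack([H,P1+np.linspace(0.001,pre+.02,140)[:,None]*e])
    s=np.r_[0,np.cumsum(np.hypot(*np.diff(H,axis=0).T))]
    hd=np.arctan2(np.gradient(H[:,1],s),np.gradient(H[:,0],s))
    hd=np.minimum(hd,np.radians(97)+ .0*s)
    return s,H,hd
def pose(P,s1,z=.013):
    s,H,hd=P; i=lambda a:np.interp(s1,s,a); h=i(hd)
    return np.array([i(H[:,0])-D*np.cos(h),i(H[:,1])-D*np.sin(h),z]),Rt(h,-1)
E
python3 - <<'E'
from plan import *
P=path(); s,H,hd=P
for a in np.arange(0,s[-1],.03): 
    i=np.searchsorted(s,a); g=H[min(i+1,len(H)-1)]-H[i-1 if i else 0]
    print('%.2f'%a,H[i].round(4),np.degrees(hd[i]).round(1),np.degrees(np.arctan2(g[1],g[0])).round(1))
p,R=cmd(); print('s total to o',s[-1]-.02)
pp,T=pose(P,0); 
rows(p,R,[(pp,T)]+[pose(P,x) for x in (.01,.02,.03,.04)])
E
```

```text
0.00 [ 0.651 -0.177] 97.0 106.1
0.03 [ 0.6421 -0.1479] 97.0 108.1
0.06 [ 0.6322 -0.1188] 97.0 109.3
0.09 [ 0.6224 -0.0911] 97.0 109.6
0.12 [ 0.612  -0.0618] 97.0 109.2
0.15 [ 0.6026 -0.034 ] 97.0 108.0
0.18 [ 0.5941 -0.0061] 97.0 106.0
0.21 [0.5863 0.0235] 97.0 103.1
0.24 [0.5804 0.0531] 97.0 99.2
0.27 [0.5769 0.0827] 94.4 94.4
0.30 [0.5761 0.1124] 88.5 88.5
0.33 [0.5786 0.1421] 81.8 81.8
0.36 [0.5835 0.1714] 80.2 80.2
0.39 [0.5886 0.201 ] 80.2 80.2
0.42 [0.5937 0.2305] 80.2 80.2
0.45 [0.5988 0.2601] 80.2 80.2
s total to o 0.4570468206468311
{"dp":[0.0043,0.0112,0.0015],"turn":[0.0,0.0,0.0]}
{"dp":[0.0092,0.0197,-0.0002],"turn":[0.0,0.0,0.0]}
{"dp":[0.0141,0.0283,-0.0019],"turn":[0.0,0.0,0.0]}
{"dp":[0.0190,0.0368,-0.0038],"turn":[0.0,0.0,0.0]}
{"dp":[0.0239,0.0453,-0.0057],"turn":[0.0,0.0,0.0]}
```

```bash
sed -i 's/np.radians(97)+ .0\*s/np.radians(97+100*s)/; s/h0=106/h0=103/' plan.py
python3 - <<'E'
from plan import *
P=path(); p,R=cmd()
rows(p,R,[pose(P,x) for x in (0,.004,.008,.014,.020,.026)])
E
```

```text
{"dp":[0.0043,0.0112,0.0015],"turn":[0.0,0.0,0.0]}
{"dp":[0.0062,0.0146,0.0013],"turn":[-0.3,0.2,0.0]}
{"dp":[0.0082,0.0181,0.0011],"turn":[-0.7,0.4,0.0]}
{"dp":[0.0112,0.0233,0.0007],"turn":[-1.2,0.7,0.0]}
{"dp":[0.0142,0.0284,0.0002],"turn":[-1.7,1.0,0.0]}
{"dp":[0.0172,0.0336,-0.0003],"turn":[-2.2,1.3,0.0]}
```

Call:
move_arm(deltas=[{"dp":[0.0015,0.003,0.001],"turn":[0,0,0]},{"dp":[0.003,0.006,0.0015],"turn":[0,0,0]},{"dp":[0.0035,0.0085,0.0015],"turn":[0,0,0]},{"dp":[0.0045,0.011,0.0015],"turn":[0,0,0]},{"dp":[0.006,0.0145,0.0013],"turn":[-0.3,0.2,0]},{"dp":[0.008,0.018,0.001],"turn":[-0.7,0.4,0]},{"dp":[0.0095,0.0205,0.001],"turn":[-0.9,0.5,0]},{"dp":[0.011,0.0235,0.0007],"turn":[-1.2,0.7,0]},{"dp":[0.0127,0.026,0.0005],"turn":[-1.5,0.8,0]},{"dp":[0.014,0.0285,0],"turn":[-1.7,1.0,0]}])

```text
time: 3.4
tool_pos: [0.6518, -0.1933, 0.0137]
tool_rot: [1.569, 1.05, 1.726]
contact_force: [1.0, -3.5, 0.6]
opening: 0.0261
```

```bash
cat > view.py <<'E'
from plan import *
from h import *
import sys
np.set_printoptions(precision=4,suppress=True)
def go(dp,turn,k):
    p,R=push(dp,turn);print('cmd',p)
    q,Rq,s=cur();print(s['time'],q,s['contact_force'],s['opening'])
    look(k)
def look(k,x0=(.65,-.18)):
    shot('side','s%d'%k);shot('top','t%d'%k)
    from scipy.optimize import least_squares
    for n in('side','top'):
        C=cloud(n,np.load(f'pics/{n[0]}{k}.npy'))
        # shaft
        p=cmd()[0]+[0,0,0]; R=cmd()[1]; e=np.r_[R[:2,0]]; e/=np.linalg.norm(e); g=p[:2]+.036*e
        m=(np.hypot(C[...,0]-g[0],C[...,1]-g[1])<.035)&(C[...,2]>.09)&(C[...,2]<.2); Q=C[m]
        if len(Q)>10:
            f=least_squares(lambda v:np.hypot(Q[:,0]-v[0]-v[2]*(Q[:,2]-.1),Q[:,1]-v[1]-v[3]*(Q[:,2]-.1))-.02,[*g,0,0],loss='soft_l1',f_scale=.002).x
            print(n,len(Q),'axis at z=.1',f[:2],'tilt',f[2:],'expected',g)
    a=cv2.imread(f'pics/s{k}.png');b=cv2.imread(f'pics/t{k}.png')
    u,v=pix('side',[*g,.1])[0].astype(int);x,y=pix('top',[*g,.05])[0].astype(int)
    c1=a[max(v-70,0):v+70,max(u-70,0):u+70];c2=b[max(y-50,0):y+50,max(x-50,0):x+50]
    cv2.imwrite(f'pics/m{k}.png',np.hstack([cv2.resize(c1,(400,400),interpolation=2),cv2.resize(c2,(400,400),interpolation=2)]))
E
python3 - <<'E'
from view import *
go([.014,.0285,0],[-1.7,1,0],3)
E
```

```text
cmd [ 0.6514 -0.1927  0.0132]
3.4 [ 0.6518 -0.1933  0.0137] [ 1.0227 -3.4786  0.603 ] 0.026084712452266193
side 467 axis at z=.1 [ 0.6477 -0.1585] tilt [ 0.0038 -0.0244] expected [ 0.6458 -0.1572]
top 126 axis at z=.1 [ 0.6486 -0.1629] tilt [0.0318 0.0038] expected [ 0.6458 -0.1572]
```

View pics/m3.png

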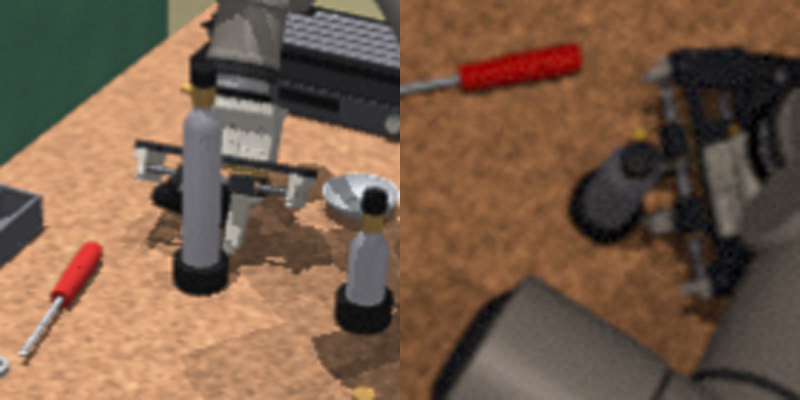

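Run:
```python
from plan import *
P=path(); p,R=cmd()
rows(p,R,[pose(P,.02+.005*x) for x in range(1,11)])
```

```text
{"dp":[0.0027,0.0042,-0.0000],"turn":[-0.4,0.3,0.0]}
{"dp":[0.0051,0.0085,-0.0003],"turn":[-0.9,0.5,0.0]}
{"dp":[0.0076,0.0128,-0.0006],"turn":[-1.3,0.8,0.0]}
{"dp":[0.0101,0.0171,-0.0010],"turn":[-1.7,1.0,0.0]}
{"dp":[0.0126,0.0214,-0.0014],"turn":[-2.2,1.3,0.0]}
{"dp":[0.0151,0.0257,-0.0018],"turn":[-2.6,1.5,0.0]}
{"dp":[0.0175,0.0300,-0.0022],"turn":[-3.0,1.8,0.0]}
{"dp":[0.0200,0.0343,-0.0027],"turn":[-3.5,2.0,0.0]}
{"dp":[0.0225,0.0386,-0.0032],"turn":[-3.9,2.3,0.0]}
{"dp":[0.0250,0.0429,-0.0037],"turn":[-4.3,2.5,0.0]}
```

Call:
move_arm(deltas=[{"dp":[0.0026,0.0042,0],"turn":[-0.4,0.3,0]},{"dp":[0.005,0.0085,-0.0003],"turn":[-0.9,0.5,0]},{"dp":[0.0075,0.0128,-0.0006],"turn":[-1.3,0.8,0]},{"dp":[0.01,0.0171,-0.001],"turn":[-1.7,1.0,0]},{"dp":[0.0125,0.0214,-0.0014],"turn":[-2.2,1.3,0]},{"dp":[0.015,0.0257,-0.0018],"turn":[-2.6,1.5,0]},{"dp":[0.0175,0.03,-0.0022],"turn":[-3.0,1.8,0]},{"dp":[0.02,0.0343,-0.0027],"turn":[-3.5,2.0,0]},{"dp":[0.0225,0.0386,-0.0032],"turn":[-3.9,2.3,0]},{"dp":[0.025,0.043,-0.0037],"turn":[-4.3,2.5,0]}])

```text
time: 4.5
tool_pos: [0.6401, -0.1444, 0.0134]
tool_rot: [1.571, 1.049, 1.815]
contact_force: [0.8, -4.1, 2.4]
opening: 0.0259
```

Run:
```python
from view import *
go([.025,.043,-.0037],[-4.3,2.5,0],4)
P=path(); p,R=cmd()
rows(p,R,[pose(P,.07+.006*x) for x in range(1,11)])
```

```text
cmd [ 0.64   -0.1442  0.013 ]
4.5 [ 0.6401 -0.1444  0.0134] [ 0.8164 -4.0613  2.3784] 0.025856133545771293
side 516 axis at z=.1 [ 0.6327 -0.111 ] tilt [ 0.0077 -0.0143] expected [ 0.6313 -0.1092]
top 124 axis at z=.1 [ 0.6337 -0.1143] tilt [ 0.023  -0.0002] expected [ 0.6313 -0.1092]
{"dp":[0.0030,0.0051,-0.0002],"turn":[-0.6,0.3,0.0]}
{"dp":[0.0060,0.0103,-0.0003],"turn":[-1.1,0.6,0.0]}
{"dp":[0.0089,0.0154,-0.0005],"turn":[-1.6,0.9,0.0]}
{"dp":[0.0119,0.0206,-0.0006],"turn":[-2.1,1.2,0.0]}
{"dp":[0.0149,0.0258,-0.0008],"turn":[-2.6,1.5,0.0]}
{"dp":[0.0179,0.0310,-0.0010],"turn":[-3.1,1.8,0.0]}
{"dp":[0.0209,0.0362,-0.0012],"turn":[-3.7,2.1,0.0]}
{"dp":[0.0239,0.0414,-0.0014],"turn":[-4.2,2.4,0.0]}
{"dp":[0.0269,0.0466,-0.0017],"turn":[-4.6,2.6,0.0]}
{"dp":[0.0299,0.0518,-0.0023],"turn":[-4.5,2.6,0.0]}
```

Call:
move_arm(deltas=[{"dp":[0.003,0.0051,-0.0002],"turn":[-0.6,0.3,0]},{"dp":[0.006,0.0103,-0.0003],"turn":[-1.1,0.6,0]},{"dp":[0.009,0.0154,-0.0005],"turn":[-1.6,0.9,0]},{"dp":[0.012,0.0206,-0.0006],"turn":[-2.1,1.2,0]},{"dp":[0.015,0.0258,-0.0008],"turn":[-2.6,1.5,0]},{"dp":[0.018,0.031,-0.001],"turn":[-3.1,1.8,0]},{"dp":[0.021,0.0362,-0.0012],"turn":[-3.7,2.1,0]},{"dp":[0.024,0.0414,-0.0014],"turn":[-4.2,2.4,0]},{"dp":[0.027,0.0466,-0.0017],"turn":[-4.6,2.6,0]},{"dp":[0.03,0.052,-0.0023],"turn":[-4.5,2.6,0]}])

```text
time: 5.6
tool_pos: [0.6234, -0.0866, 0.0132]
tool_rot: [1.572, 1.049, 1.906]
contact_force: [0.9, -2.6, 2.1]
opening: 0.0261
```

Run:
```python
from view import *
go([.03,.052,-.0023],[-4.5,2.6,0],5)
P=path(); p,R=cmd()
rows(p,R,[pose(P,.13+.006*x) for x in range(1,11)])
```

```text
cmd [ 0.6233 -0.0865  0.013 ]
5.6 [ 0.6234 -0.0866  0.0132] [ 0.9261 -2.5892  2.1074] 0.026067732394414227
side 537 axis at z=.1 [ 0.6128 -0.0541] tilt [ 0.0138 -0.0129] expected [ 0.6115 -0.0525]
top 111 axis at z=.1 [ 0.6129 -0.0576] tilt [0.0344 0.0068] expected [ 0.6115 -0.0525]
{"dp":[0.0029,0.0050,-0.0001],"turn":[0.1,-0.1,0.0]}
{"dp":[0.0059,0.0102,-0.0002],"turn":[0.3,-0.2,0.0]}
{"dp":[0.0089,0.0154,-0.0002],"turn":[0.5,-0.3,0.0]}
{"dp":[0.0119,0.0206,-0.0003],"turn":[0.7,-0.4,0.0]}
{"dp":[0.0149,0.0258,-0.0004],"turn":[0.9,-0.5,0.0]}
{"dp":[0.0179,0.0310,-0.0005],"turn":[1.2,-0.7,0.0]}
{"dp":[0.0209,0.0362,-0.0005],"turn":[1.5,-0.9,0.0]}
{"dp":[0.0239,0.0414,-0.0006],"turn":[1.9,-1.1,0.0]}
{"dp":[0.0269,0.0466,-0.0006],"turn":[2.2,-1.3,0.0]}
{"dp":[0.0299,0.0518,-0.0006],"turn":[2.7,-1.6,0.0]}
```

View pics/m5.png

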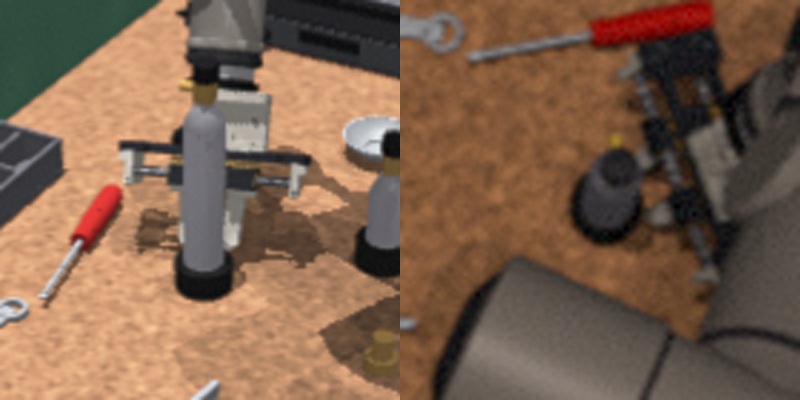

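Call:
move_arm(deltas=[{"dp":[0.003,0.005,-0.0001],"turn":[0.1,-0.1,0]},{"dp":[0.006,0.0102,-0.0002],"turn":[0.3,-0.2,0]},{"dp":[0.009,0.0154,-0.0002],"turn":[0.5,-0.3,0]},{"dp":[0.012,0.0206,-0.0003],"turn":[0.7,-0.4,0]},{"dp":[0.015,0.0258,-0.0004],"turn":[0.9,-0.5,0]},{"dp":[0.018,0.031,-0.0005],"turn":[1.2,-0.7,0]},{"dp":[0.021,0.0362,-0.0005],"turn":[1.5,-0.9,0]},{"dp":[0.024,0.0414,-0.0006],"turn":[1.9,-1.1,0]},{"dp":[0.027,0.0466,-0.0006],"turn":[2.2,-1.3,0]},{"dp":[0.03,0.052,-0.0006],"turn":[2.7,-1.6,0]}])

```text
time: 6.7
tool_pos: [0.603, -0.0301, 0.0131]
tool_rot: [1.57, 1.049, 1.849]
contact_force: [1.0, -2.9, 1.2]
opening: 0.0261
```

Run:
```python
from view import *
go([.03,.052,-.0006],[2.7,-1.6,0],6)
P=path(); p,R=cmd()
rows(p,R,[pose(P,.19+.006*x) for x in range(1,11)])
```

```text
cmd [ 0.603 -0.03   0.013]
6.7 [ 0.603  -0.0301  0.0131] [ 0.9601 -2.9495  1.2064] 0.026122357395985007
side 555 axis at z=.1 [0.5941 0.0028] tilt [ 0.0143 -0.0098] expected [0.5931 0.0047]
top 101 axis at z=.1 [ 0.5944 -0.0002] tilt [ 0.0329 -0.0011] expected [0.5931 0.0047]
{"dp":[0.0029,0.0050,-0.0003],"turn":[0.4,-0.2,0.0]}
{"dp":[0.0059,0.0102,-0.0006],"turn":[0.9,-0.5,0.0]}
{"dp":[0.0089,0.0154,-0.0008],"turn":[1.4,-0.8,0.0]}
{"dp":[0.0119,0.0206,-0.0010],"turn":[2.0,-1.1,0.0]}
{"dp":[0.0149,0.0258,-0.0012],"turn":[2.6,-1.5,0.0]}
{"dp":[0.0179,0.0310,-0.0013],"turn":[3.3,-1.9,0.0]}
{"dp":[0.0209,0.0362,-0.0013],"turn":[4.0,-2.3,0.0]}
{"dp":[0.0239,0.0414,-0.0013],"turn":[4.7,-2.7,0.0]}
{"dp":[0.0269,0.0467,-0.0013],"turn":[5.5,-3.1,0.0]}
{"dp":[0.0299,0.0519,-0.0011],"turn":[6.3,-3.6,0.0]}
```

Call:
move_arm(deltas=[{"dp":[0.003,0.005,-0.0003],"turn":[0.4,-0.2,0]},{"dp":[0.006,0.0102,-0.0006],"turn":[0.9,-0.5,0]},{"dp":[0.009,0.0154,-0.0008],"turn":[1.4,-0.8,0]},{"dp":[0.012,0.0206,-0.001],"turn":[2.0,-1.1,0]},{"dp":[0.015,0.0258,-0.0012],"turn":[2.6,-1.5,0]},{"dp":[0.018,0.031,-0.0013],"turn":[3.3,-1.9,0]},{"dp":[0.021,0.0362,-0.0013],"turn":[4.0,-2.3,0]},{"dp":[0.024,0.0414,-0.0013],"turn":[4.7,-2.7,0]},{"dp":[0.027,0.0467,-0.0013],"turn":[5.5,-3.1,0]},{"dp":[0.03,0.052,-0.0011],"turn":[6.3,-3.6,0]}])

```text
time: 7.8
tool_pos: [0.5854, 0.0273, 0.013]
tool_rot: [1.571, 1.049, 1.723]
contact_force: [1.1, -3.8, 1.7]
opening: 0.0257
```

Run:
```python
from view import *
go([.03,.052,-.0011],[6.3,-3.6,0],7)
P=path(); p,R=cmd()
rows(p,R,[pose(P,.25+.006*x) for x in range(1,11)])
```

```text
cmd [0.5854 0.0274 0.013 ]
7.8 [0.5854 0.0273 0.013 ] [ 1.0772 -3.8426  1.7114] 0.025717895331488824
side 600 axis at z=.1 [0.5808 0.0619] tilt [ 0.0126 -0.0225] expected [0.5799 0.063 ]
top 99 axis at z=.1 [0.5812 0.0579] tilt [0.0249 0.0137] expected [0.5799 0.063 ]
{"dp":[0.0029,0.0051,-0.0006],"turn":[0.8,-0.5,0.0]}
{"dp":[0.0059,0.0103,-0.0011],"turn":[1.7,-1.0,0.0]}
{"dp":[0.0090,0.0155,-0.0015],"turn":[2.7,-1.5,0.0]}
{"dp":[0.0120,0.0207,-0.0018],"turn":[3.6,-2.1,0.0]}
{"dp":[0.0150,0.0260,-0.0020],"turn":[4.7,-2.7,0.0]}
{"dp":[0.0180,0.0312,-0.0022],"turn":[5.7,-3.3,0.0]}
{"dp":[0.0210,0.0365,-0.0022],"turn":[6.8,-3.9,0.0]}
{"dp":[0.0241,0.0417,-0.0021],"turn":[8.0,-4.6,0.0]}
{"dp":[0.0271,0.0469,-0.0019],"turn":[9.1,-5.3,0.0]}
{"dp":[0.0301,0.0522,-0.0016],"turn":[10.4,-6.0,0.0]}
```

View pics/m7.png

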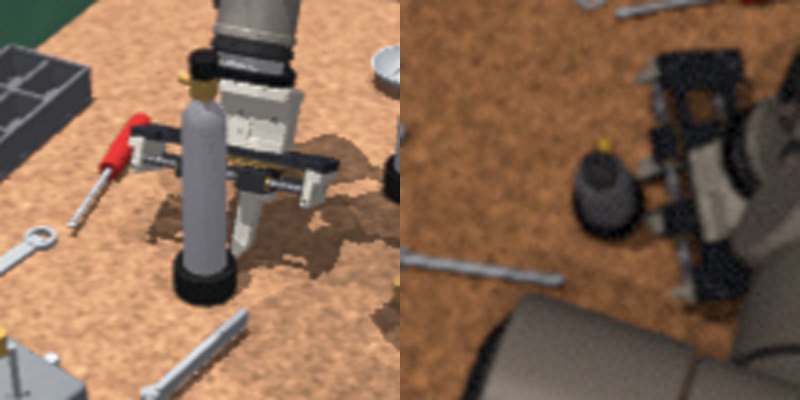

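Call:
move_arm(deltas=[{"dp":[0.003,0.0051,-0.0006],"turn":[0.8,-0.5,0]},{"dp":[0.006,0.0103,-0.0011],"turn":[1.7,-1.0,0]},{"dp":[0.009,0.0155,-0.0015],"turn":[2.7,-1.5,0]},{"dp":[0.012,0.0207,-0.0018],"turn":[3.6,-2.1,0]},{"dp":[0.015,0.026,-0.002],"turn":[4.7,-2.7,0]},{"dp":[0.018,0.0312,-0.0022],"turn":[5.7,-3.3,0]},{"dp":[0.021,0.0365,-0.0022],"turn":[6.8,-3.9,0]},{"dp":[0.024,0.0417,-0.0021],"turn":[8.0,-4.6,0]},{"dp":[0.027,0.047,-0.0019],"turn":[9.1,-5.3,0]},{"dp":[0.03,0.0522,-0.0016],"turn":[10.4,-6.0,0]}])

```text
time: 8.9
tool_pos: [0.5746, 0.0866, 0.013]
tool_rot: [1.57, 1.049, 1.512]
contact_force: [1.2, -2.9, 0.2]
opening: 0.026
```

Run:
```python
from view import *
go([.03,.0522,-.0016],[10.4,-6,0],8)
a=cv2.imread('pics/t8.png'); cv2.imwrite('pics/c8.png',cv2.resize(a[150:250,140:300],None,fx=5,fy=5,interpolation=2))
a=cv2.imread('pics/s8.png'); cv2.imwrite('pics/d8.png',cv2.resize(a[130:330,130:330],None,fx=3,fy=3,interpolation=2))
```

```text
cmd [0.5746 0.0867 0.0131]
8.9 [0.5746 0.0866 0.013 ] [ 1.2186 -2.8687  0.2486] 0.025989757138090357
side 639 axis at z=.1 [0.5774 0.1214] tilt [ 0.0075 -0.0161] expected [0.5766 0.1226]
top 107 axis at z=.1 [0.5776 0.1177] tilt [0.0316 0.012 ] expected [0.5766 0.1226]
```

View pics/c8.png

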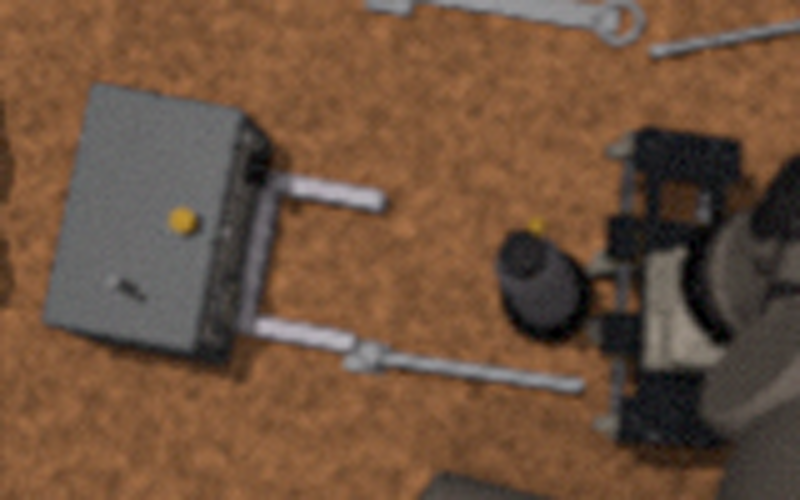

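View pics/d8.png

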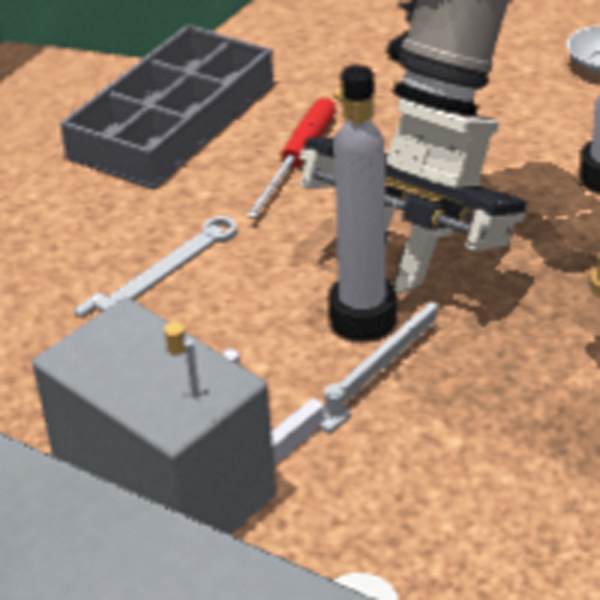

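Run:
```python
from plan import *
P=path(B0=(.5766,.1226),o=(.5985,.267),h0=86,pre=.09); s,H,hd=P; print(s[-1]-.02)
p,R=cmd()
rows(p,R,[pose(P,.005*x) for x in range(1,11)])
```

```text
0.14612331567636083
{"dp":[0.0028,0.0047,-0.0007],"turn":[1.1,-0.6,0.0]}
{"dp":[0.0053,0.0090,-0.0009],"turn":[1.5,-0.8,0.0]}
{"dp":[0.0078,0.0134,-0.0010],"turn":[1.9,-1.1,0.0]}
{"dp":[0.0103,0.0177,-0.0011],"turn":[2.3,-1.3,0.0]}
{"dp":[0.0128,0.0220,-0.0011],"turn":[2.7,-1.6,0.0]}
{"dp":[0.0153,0.0264,-0.0012],"turn":[3.2,-1.8,0.0]}
{"dp":[0.0178,0.0307,-0.0011],"turn":[3.6,-2.1,0.0]}
{"dp":[0.0203,0.0351,-0.0011],"turn":[4.1,-2.4,0.0]}
{"dp":[0.0228,0.0394,-0.0010],"turn":[4.6,-2.6,0.0]}
{"dp":[0.0253,0.0437,-0.0009],"turn":[5.1,-2.9,0.0]}
```

Call:
move_arm(deltas=[{"dp":[0.0027,0.0046,-0.0005],"turn":[0.8,-0.4,0]},{"dp":[0.0053,0.009,-0.0009],"turn":[1.4,-0.8,0]},{"dp":[0.0078,0.0134,-0.001],"turn":[1.9,-1.1,0]},{"dp":[0.0103,0.0177,-0.0011],"turn":[2.3,-1.3,0]},{"dp":[0.0128,0.022,-0.0011],"turn":[2.7,-1.6,0]},{"dp":[0.0153,0.0264,-0.0012],"turn":[3.2,-1.8,0]},{"dp":[0.0178,0.0307,-0.0011],"turn":[3.6,-2.1,0]},{"dp":[0.0203,0.0351,-0.0011],"turn":[4.1,-2.4,0]},{"dp":[0.0228,0.0394,-0.001],"turn":[4.6,-2.6,0]},{"dp":[0.0253,0.0437,-0.0009],"turn":[5.1,-2.9,0]}])

```text
time: 10.0
tool_pos: [0.5768, 0.1369, 0.0129]
tool_rot: [1.571, 1.049, 1.411]
contact_force: [-0.5, -4.3, 1.2]
opening: 0.0263
```

Run:
```python
from view import *
go([.0253,.0437,-.0009],[5.1,-2.9,0],9)
a=cv2.imread('pics/t9.png'); cv2.imwrite('pics/c9.png',cv2.resize(a[160:240,170:270],None,fx=8,fy=8,interpolation=2)[:600])
P=path(B0=(.5766,.1226),o=(.5985,.267),h0=86,pre=.09)
p,R=cmd()
rows(p,R,[pose(P,.05+.005*x) for x in range(1,11)])
```

```text
cmd [0.5766 0.1372 0.013 ]
10.0 [0.5768 0.1369 0.0129] [-0.5222 -4.3111  1.1736] 0.02632063425956897
side 669 axis at z=.1 [0.5832 0.1711] tilt [ 0.0092 -0.0166] expected [0.5822 0.1727]
top 116 axis at z=.1 [0.5833 0.167 ] tilt [0.031  0.0245] expected [0.5822 0.1727]
{"dp":[0.0025,0.0044,-0.0003],"turn":[0.5,-0.3,0.0]}
{"dp":[0.0050,0.0087,-0.0003],"turn":[0.6,-0.4,0.0]}
{"dp":[0.0075,0.0130,-0.0003],"turn":[0.6,-0.4,0.0]}
{"dp":[0.0100,0.0174,-0.0002],"turn":[0.6,-0.4,0.0]}
{"dp":[0.0125,0.0217,-0.0001],"turn":[0.6,-0.4,0.0]}
{"dp":[0.0150,0.0260,-0.0001],"turn":[0.6,-0.4,0.0]}
{"dp":[0.0175,0.0304,-0.0000],"turn":[0.6,-0.4,0.0]}
{"dp":[0.0200,0.0347,0.0000],"turn":[0.6,-0.4,0.0]}
{"dp":[0.0225,0.0390,0.0001],"turn":[0.6,-0.4,0.0]}
{"dp":[0.0250,0.0434,0.0002],"turn":[0.6,-0.4,0.0]}
```

View pics/c9.png

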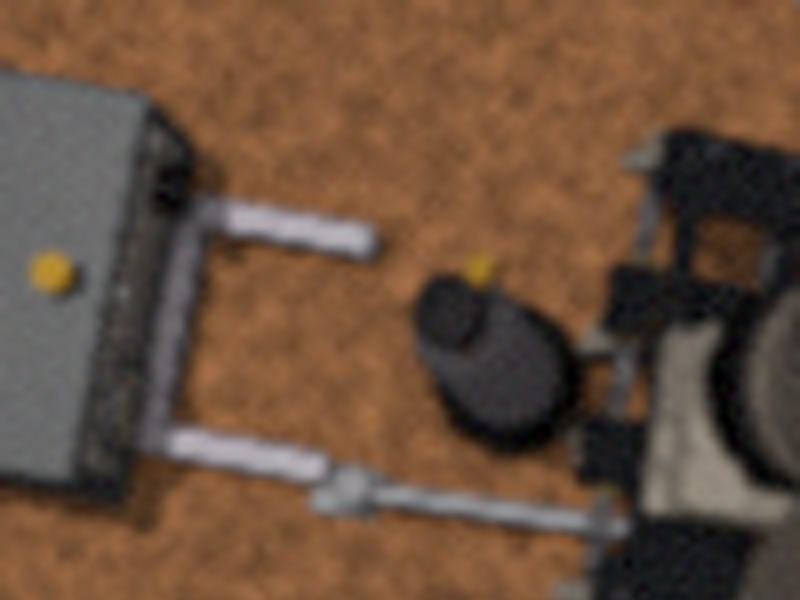

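Call:
move_arm(deltas=[{"dp":[0.0025,0.0043,-0.0006],"turn":[0.3,-0.2,0]},{"dp":[0.005,0.0086,-0.0009],"turn":[0.6,-0.4,0]},{"dp":[0.0075,0.013,-0.0012],"turn":[0.6,-0.4,0]},{"dp":[0.01,0.0173,-0.0015],"turn":[0.6,-0.4,0]},{"dp":[0.0125,0.0217,-0.0017],"turn":[0.6,-0.4,0]},{"dp":[0.015,0.026,-0.002],"turn":[0.6,-0.4,0]},{"dp":[0.0175,0.0303,-0.002],"turn":[0.6,-0.4,0]},{"dp":[0.02,0.0347,-0.002],"turn":[0.6,-0.4,0]},{"dp":[0.0225,0.039,-0.002],"turn":[0.6,-0.4,0]},{"dp":[0.025,0.0433,-0.002],"turn":[0.6,-0.4,0]}])

```text
time: 11.1
tool_pos: [0.5827, 0.1866, 0.0128]
tool_rot: [1.569, 1.049, 1.398]
contact_force: [-1.7, -3.9, 2.0]
opening: 0.0259
```

Run:
```python
from view import *
go([.025,.0433,-.002],[.6,-.4,0],10)
a=cv2.imread('pics/t10.png'); cv2.imwrite('pics/c10.png',cv2.resize(a[160:235,160:260],None,fx=8,fy=8,interpolation=2)[:600])
```

```text
cmd [0.5825 0.1869 0.013 ]
11.1 [0.5827 0.1866 0.0128] [-1.6609 -3.8704  2.0353] 0.02589877619376365
side 706 axis at z=.1 [0.5894 0.2207] tilt [ 0.0133 -0.0153] expected [0.5886 0.2223]
top 128 axis at z=.1 [0.5893 0.2171] tilt [0.0344 0.0195] expected [0.5886 0.2223]
```

View pics/c10.png

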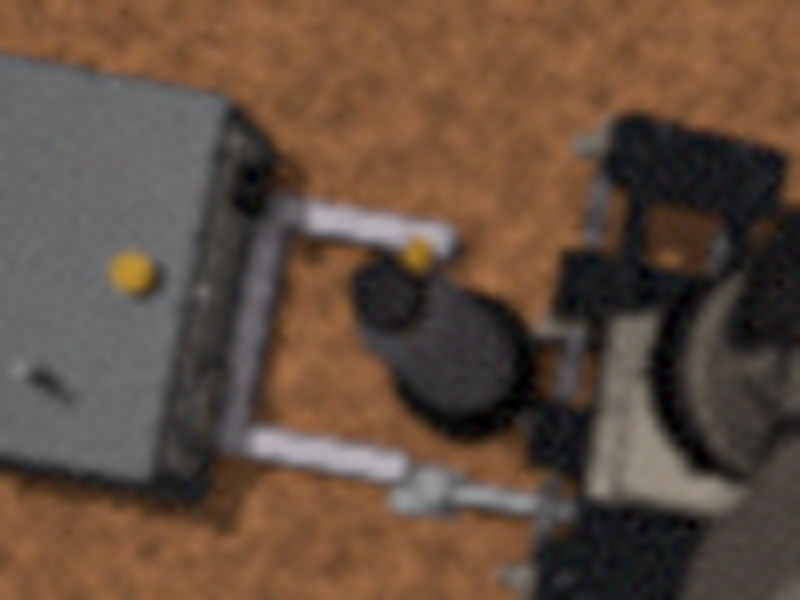

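View pics/m10.png

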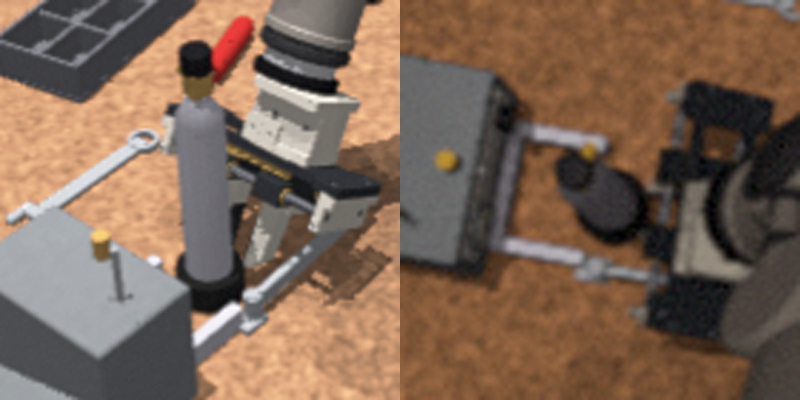

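Call:
move_arm(deltas=[{"dp":[0.0025,0.0043,0],"turn":[0,0,0]},{"dp":[0.005,0.0087,0],"turn":[0,0,0]},{"dp":[0.0075,0.013,0],"turn":[0,0,0]},{"dp":[0.01,0.0173,0],"turn":[0,0,0]},{"dp":[0.0125,0.0217,0],"turn":[0,0,0]},{"dp":[0.015,0.026,0],"turn":[0,0,0]},{"dp":[0.017,0.0294,0],"turn":[0,0,0]},{"dp":[0.0185,0.032,0],"turn":[0,0,0]},{"dp":[0.0195,0.0338,0],"turn":[0,0,0]},{"dp":[0.0205,0.0355,0],"turn":[0,0,0]}])

```text
time: 12.2
tool_pos: [0.5897, 0.2267, 0.0127]
tool_rot: [1.569, 1.049, 1.398]
contact_force: [-1.8, -3.8, 1.7]
opening: 0.0257
```

Run:
```python
from view import *
go([.0205,.0355,0],[0,0,0],11)
a=cv2.imread('pics/t11.png'); cv2.imwrite('pics/c11.png',cv2.resize(a[160:235,160:260],None,fx=8,fy=8,interpolation=2)[:600])
```

```text
cmd [0.5895 0.2272 0.013 ]
12.2 [0.5897 0.2267 0.0127] [-1.8303 -3.8418  1.7124] 0.025711521235542076
side 732 axis at z=.1 [0.5964 0.2609] tilt [ 0.0138 -0.0156] expected [0.5956 0.2627]
top 137 axis at z=.1 [0.5967 0.2567] tilt [0.0217 0.0232] expected [0.5956 0.2627]
```

View pics/c11.png

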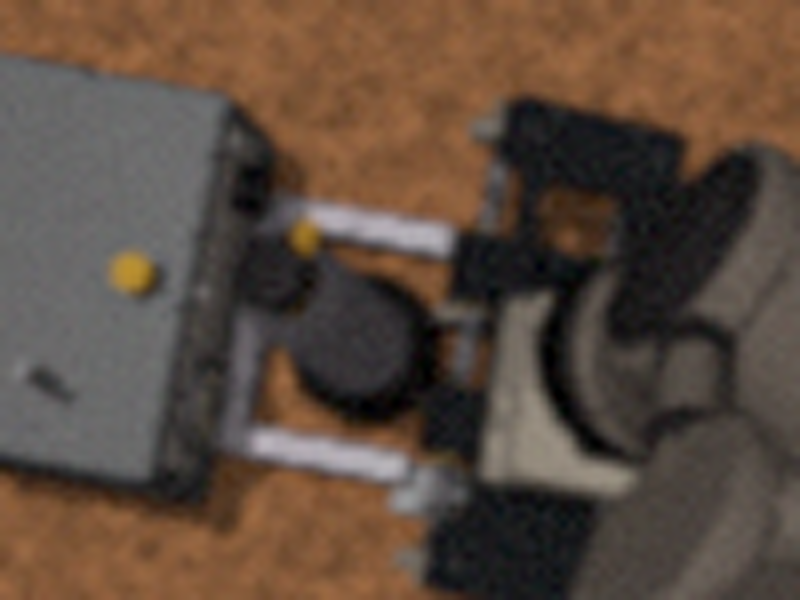

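View pics/m11.png

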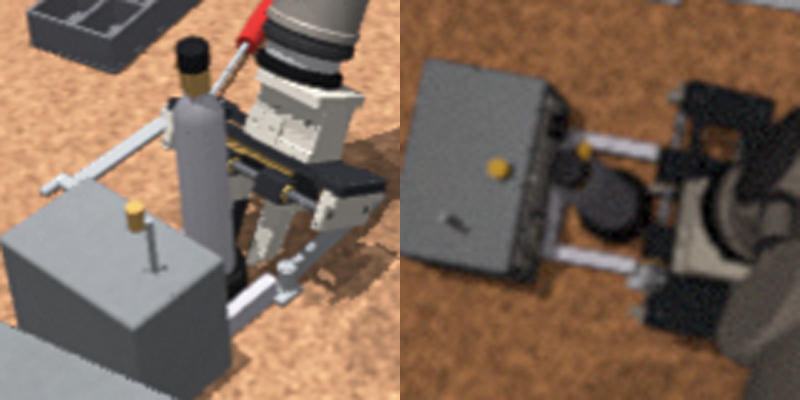

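Call:
move_arm(deltas=[{"dp":[0.0008,0.0013,0],"turn":[0,0,0]},{"dp":[0.0015,0.0026,0],"turn":[0,0,0]},{"dp":[0.0022,0.0038,0],"turn":[0,0,0]},{"dp":[0.003,0.0052,0],"turn":[0,0,0]}])

```text
time: 12.7
tool_pos: [0.5907, 0.2326, 0.0127]
tool_rot: [1.569, 1.049, 1.398]
contact_force: [-0.1, -4.1, 1.5]
opening: 0.026
```

Call:
move_arm(deltas=[{"dp":[0.0005,0.0009,0],"turn":[0,0,0]},{"dp":[0.001,0.0017,0],"turn":[0,0,0]}])

```text
time: 12.9
tool_pos: [0.591, 0.2346, 0.0127]
tool_rot: [1.569, 1.049, 1.398]
contact_force: [-0.8, -4.4, 2.0]
opening: 0.0259
```

Call:
move_arm(deltas=[{"dp":[0.0005,0.0009,0],"turn":[0,0,0]},{"dp":[0.001,0.0017,0],"turn":[0,0,0]}])

```text
time: 13.1
tool_pos: [0.5914, 0.2365, 0.0127]
tool_rot: [1.569, 1.049, 1.398]
contact_force: [-0.9, -3.7, 1.9]
opening: 0.0262
```

Run:
```python
from view import *
push([.003,.0052,0],[0,0,0]);push([.001,.0017,0],[0,0,0])
go([.001,.0017,0],[0,0,0],12)
a=cv2.imread('pics/t12.png'); cv2.imwrite('pics/c12.png',cv2.resize(a[160:235,160:260],None,fx=8,fy=8,interpolation=2)[:600])
```

```text
cmd [0.5912 0.237  0.0129]
13.1 [0.5914 0.2365 0.0127] [-0.9417 -3.7438  1.8543] 0.02615724743071441
side 738 axis at z=.1 [0.5983 0.2708] tilt [ 0.0102 -0.0184] expected [0.5973 0.2725]
top 142 axis at z=.1 [0.5983 0.2667] tilt [0.0216 0.0173] expected [0.5973 0.2725]
```

View pics/c12.png

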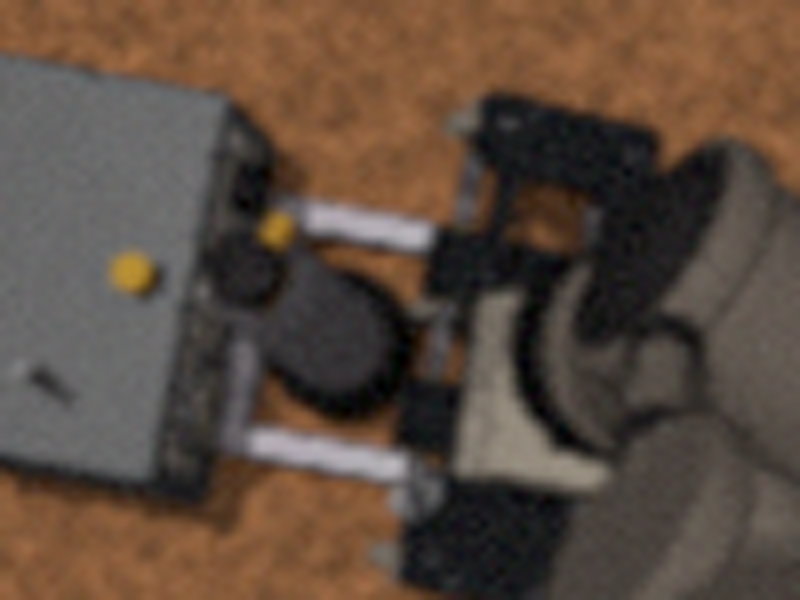

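Call:
move_arm(deltas=[{"dp":[0.0005,0.0009,0],"turn":[0,0,0]},{"dp":[0.001,0.0017,0],"turn":[0,0,0]}])

```text
time: 13.4
tool_pos: [0.5917, 0.238, 0.0126]
tool_rot: [1.569, 1.05, 1.398]
contact_force: [-2.3, -9.0, 4.2]
opening: 0.0262
```

Call:
move_arm(deltas=[{"dp":[0.0005,0.0009,0],"turn":[0,0,0]},{"dp":[0.0005,0.0009,0],"turn":[0,0,0]}])

```text
time: 13.6
tool_pos: [0.5919, 0.2382, 0.0126]
tool_rot: [1.568, 1.051, 1.397]
contact_force: [-2.8, -11.2, 5.0]
opening: 0.026
```

Call:
move_arm(deltas=[{"dp":[0.0005,0.0009,0],"turn":[0,0,0]},{"dp":[0.0005,0.0009,0],"turn":[0,0,0]}])

```text
time: 13.8
tool_pos: [0.5921, 0.2384, 0.0126]
tool_rot: [1.568, 1.051, 1.396]
contact_force: [-5.1, -15.6, 5.8]
opening: 0.0258
```

```bash
cat >> plan.py <<'E'
TH=1.40; O=np.array([.5985,.2715]); E=np.array([np.cos(TH),np.sin(TH)]); EY=np.array([-E[1],E[0]])
def st(x,y,z): return np.r_[O+x/1e3*E+y/1e3*EY,z]
def tost(p): d=np.array(p[:2])-O; return (d@E*1e3,d@EY*1e3)
def gate(th,r=95,back=0):
    c=np.array([-49,52])+r*np.array([-np.sin(th),-np.cos(th)])-(4+back)*np.array([np.cos(th),-np.sin(th)])
    return st(c[0]-8.2,c[1]+19,.016)
E
python3 - <<'E'
from plan import *
push([.001,.0017,0],[0,0,0]);push([.0005,.0009,0],[0,0,0]);p,R=push([.0005,.0009,0],[0,0,0])
print(p,tost(p),np.degrees(np.arctan2(R[1,0],R[0,0])))
T=Rt(TH,-1)
rows(p,R,[(st(-40,0,.013),R),(st(-75,0,.013),R),(st(-90,0,.08),T),(st(-152,90,.08),T),(st(-152,90,.016),T)])
E
```

```text
[0.59187031 0.24102003 0.01294599] (np.float64(-31.16331016057967), np.float64(1.352632905984111)) 80.16701367997096
{"dp":[-0.0045,-0.0076,0.0014],"turn":[0.0,0.0,0.0]}
{"dp":[-0.0219,-0.0379,0.0014],"turn":[0.0,0.0,0.0]}
{"dp":[-0.0875,-0.0175,0.0014],"turn":[-0.0,0.0,0.0]}
{"dp":[-0.1185,-0.0712,-0.0886],"turn":[-0.0,0.0,0.0]}
{"dp":[-0.0630,-0.1032,-0.0886],"turn":[-0.0,0.0,0.0]}
```

Call:
move_arm(deltas=[{"dp":[-0.001,-0.0017,0],"turn":[0,0,0]},{"dp":[-0.0025,-0.0043,0],"turn":[0,0,0]},{"dp":[-0.006,-0.0104,0],"turn":[0,0,0]},{"dp":[-0.014,-0.0242,0],"turn":[0,0,0]},{"dp":[-0.022,-0.038,0],"turn":[0,0,0]},{"dp":[-0.05,-0.035,0],"turn":[0,0,0]},{"dp":[-0.0875,-0.0175,0],"turn":[0,0,0]},{"dp":[-0.0875,-0.0175,0],"turn":[0,0,0]}])

```text
time: 14.6
tool_pos: [0.5849, 0.1805, 0.0846]
tool_rot: [1.553, 1.048, 1.381]
contact_force: [0.1, 0.8, -0.1]
opening: 0.026
```

Run:
```python
from view import *
p,R=push([-.0875,-.0175,0],[0,0,0])
shot('top','t13');shot('side','s13')
a=cv2.imread('pics/t13.png'); b=cv2.imread('pics/s13.png')
cv2.imwrite('pics/c13.png',np.hstack([cv2.resize(a[150:250,150:250],(400,400),interpolation=2),cv2.resize(b[170:310,130:270],(400,400),interpolation=2)]))
n=cur()[2]; print(n['contact_force'])
T=Rt(TH,-1)
rows(p,R,[(st(-152,90,.08),T),(st(-152,90,.016),T)])
```

```text
[ 0.1349  0.482  -0.1258]
{"dp":[-0.0310,-0.0537,-0.0886],"turn":[-0.0,0.0,0.0]}
{"dp":[0.0245,-0.0857,-0.0886],"turn":[-0.0,0.0,0.0]}
```

View pics/c13.png

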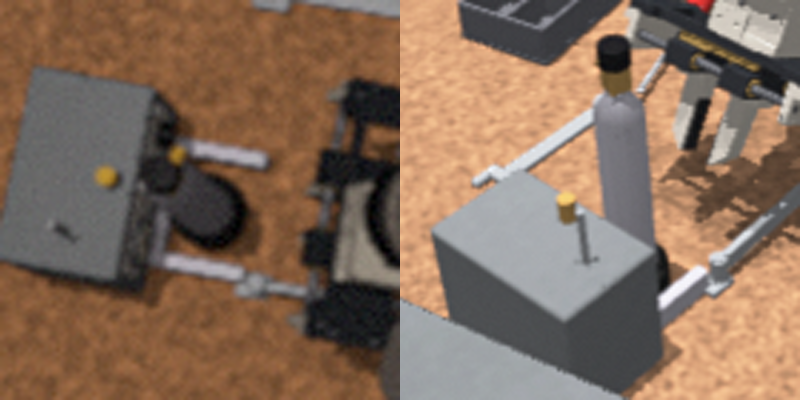

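Bottle stands upright in the bay against the back wall (left view, cup at about (208,208)). Now over the gate to its near side, hand closed.

Call:
move_arm(deltas=[{"dp":[-0.01,-0.018,-0.03],"turn":[0,0,0]},{"dp":[-0.02,-0.036,-0.06],"turn":[0,0,0]},{"dp":[-0.031,-0.0535,-0.0885],"turn":[0,0,0]},{"dp":[-0.031,-0.0535,-0.0885],"turn":[0,0,0]},{"dp":[-0.012,-0.064,-0.0885],"turn":[0,0,0]},{"dp":[0.006,-0.075,-0.0885],"turn":[0,0,0]},{"dp":[0.0245,-0.0855,-0.0885],"turn":[0,0,0]},{"dp":[0.0245,-0.0855,-0.0885],"turn":[0,0,0]},{"dp":[0.0245,-0.0855,-0.0885],"turn":[0,0,0]}], hand=0)

```text
time: 15.6
tool_pos: [0.484, 0.1367, 0.0154]
tool_rot: [1.574, 1.049, 1.402]
contact_force: [0.5, 0.7, 0.3]
opening: 0.0006
```

Run:
```python
from view import *
p,R=push([.0245,-.0855,-.0885],[0,0,0]); print(p,tost(p))
n=cur()[2]; print(n['contact_force'],n['tool_pos'],n['opening'])
shot('top','t14');shot('side','s14')
a=cv2.imread('pics/t14.png'); b=cv2.imread('pics/s14.png')
cv2.imwrite('pics/c14.png',np.hstack([cv2.resize(a[150:250,170:270],(400,400),interpolation=2),cv2.resize(b[180:320,170:310],(400,400),interpolation=2)]))
rows(p,R,[(gate(t),R) for t in np.radians([92,80,70,60,50,40,30,20,10,0])])
```

```text
[0.4841 0.1372 0.0161] (np.float64(-151.80888886125467), np.float64(89.92592964092019))
[0.4884 0.7113 0.2894] [0.484  0.1367 0.0154] 0.0006234759989303142
{"dp":[-0.0000,-0.0002,0.0116],"turn":[0.0,0.0,0.0]}
{"dp":[0.0002,0.0003,0.0315],"turn":[0.0,0.0,0.0]}
{"dp":[0.0021,0.0034,0.0477],"turn":[0.0,0.0,0.0]}
{"dp":[0.0052,0.0090,0.0630],"turn":[0.0,0.0,0.0]}
{"dp":[0.0097,0.0167,0.0769],"turn":[0.0,0.0,0.0]}
{"dp":[0.0153,0.0264,0.0891],"turn":[0.0,0.0,0.0]}
{"dp":[0.0219,0.0378,0.0992],"turn":[0.0,0.0,0.0]}
{"dp":[0.0292,0.0506,0.1068],"turn":[0.0,0.0,0.0]}
{"dp":[0.0371,0.0643,0.1117],"turn":[0.0,0.0,0.0]}
{"dp":[0.0454,0.0785,0.1139],"turn":[0.0,0.0,0.0]}
```

View pics/c14.png

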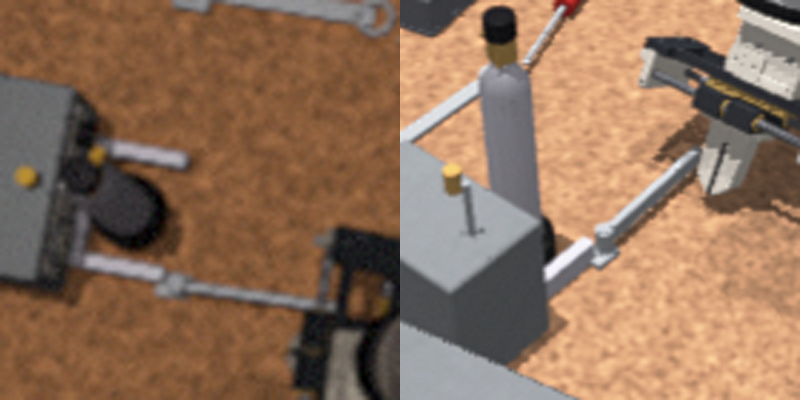

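Call:
move_arm(deltas=[{"dp":[0,0,0.006],"turn":[0,0,0]},{"dp":[0,0,0.012],"turn":[0,0,0]},{"dp":[0,0,0.022],"turn":[0,0,0]},{"dp":[0.0002,0.0003,0.0315],"turn":[0,0,0]},{"dp":[0.001,0.0017,0.04],"turn":[0,0,0]},{"dp":[0.002,0.0034,0.0477],"turn":[0,0,0]},{"dp":[0.0035,0.006,0.0555],"turn":[0,0,0]},{"dp":[0.0052,0.009,0.063],"turn":[0,0,0]},{"dp":[0.0073,0.0127,0.07],"turn":[0,0,0]},{"dp":[0.0097,0.0167,0.077],"turn":[0,0,0]}])

```text
time: 16.7
tool_pos: [0.564, 0.1427, 0.0159]
tool_rot: [1.569, 1.049, 1.398]
contact_force: [-0.7, -1.6, 0.3]
opening: 0.0004
```

Run:
```python
from view import *
p,R=push([.0097,.0167,.077],[0,0,0]); print(p,tost(p))
n=cur()[2]; print(n['contact_force'],n['tool_pos'],n['opening'])
shot('top','t15');shot('side','s15')
a=cv2.imread('pics/t15.png'); b=cv2.imread('pics/s15.png')
cv2.imwrite('pics/c15.png',np.hstack([cv2.resize(a[150:250,170:270],(400,400),interpolation=2),cv2.resize(b[180:320,170:310],(400,400),interpolation=2)]))
rows(p,R,[(gate(t),R) for t in np.radians([45,40,35,30,25,20,15,10,5,0])])
```

```text
[0.5632 0.1431 0.016 ] (np.float64(-132.54281659261576), np.float64(12.914268748852543))
[-0.6805 -1.5542  0.3031] [0.564  0.1427 0.0159] 0.00044958550785910174
{"dp":[0.0027,0.0046,0.0063],"turn":[0.0,0.0,0.0]}
{"dp":[0.0056,0.0097,0.0121],"turn":[0.0,0.0,0.0]}
{"dp":[0.0088,0.0152,0.0174],"turn":[0.0,0.0,0.0]}
{"dp":[0.0122,0.0211,0.0222],"turn":[0.0,0.0,0.0]}
{"dp":[0.0158,0.0274,0.0263],"turn":[0.0,0.0,0.0]}
{"dp":[0.0195,0.0339,0.0298],"turn":[0.0,0.0,0.0]}
{"dp":[0.0234,0.0406,0.0326],"turn":[0.0,0.0,0.0]}
{"dp":[0.0274,0.0476,0.0347],"turn":[0.0,0.0,0.0]}
{"dp":[0.0315,0.0547,0.0362],"turn":[0.0,0.0,0.0]}
{"dp":[0.0357,0.0618,0.0369],"turn":[0.0,0.0,0.0]}
```

View pics/c15.png

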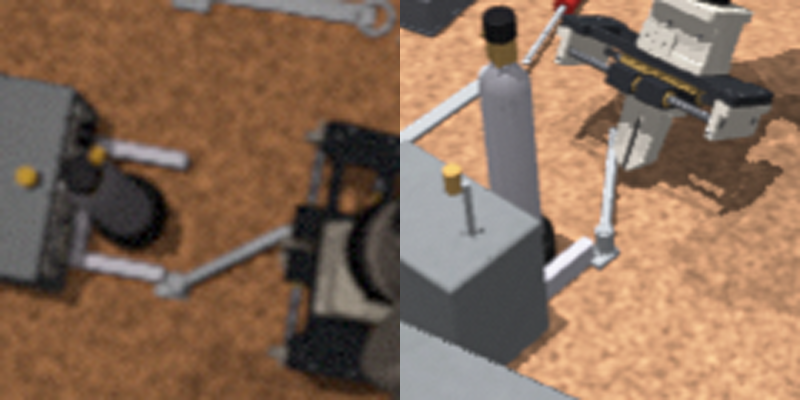

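Call:
move_arm(deltas=[{"dp":[0.0027,0.0046,0.0063],"turn":[0,0,0]},{"dp":[0.0056,0.0097,0.0121],"turn":[0,0,0]},{"dp":[0.0088,0.0152,0.0174],"turn":[0,0,0]},{"dp":[0.0122,0.0211,0.0222],"turn":[0,0,0]},{"dp":[0.0158,0.0274,0.0263],"turn":[0,0,0]},{"dp":[0.0195,0.0339,0.0298],"turn":[0,0,0]},{"dp":[0.0234,0.0406,0.0326],"turn":[0,0,0]},{"dp":[0.0274,0.0476,0.0347],"turn":[0,0,0]},{"dp":[0.03,0.052,0.0355],"turn":[0,0,0]},{"dp":[0.0315,0.0547,0.036],"turn":[0,0,0]}])

```text
time: 17.8
tool_pos: [0.6096, 0.1992, 0.0158]
tool_rot: [1.57, 1.049, 1.399]
contact_force: [0.3, -0.4, 0.4]
opening: 0.0006
```

Run:
```python
from view import *
p,R=push([.0315,.0547,.036],[0,0,0]); print(p,tost(p))
n=cur()[2]; print(n['contact_force'],n['tool_pos'],n['opening'])
shot('top','t16');shot('side','s16')
a=cv2.imread('pics/t16.png'); b=cv2.imread('pics/s16.png')
cv2.imwrite('pics/c16.png',np.hstack([cv2.resize(a[150:250,170:270],(400,400),interpolation=2),cv2.resize(b[180:320,170:310],(400,400),interpolation=2)]))
```

```text
[0.6095 0.1991 0.016 ] (np.float64(-69.44296125728849), np.float64(-23.12385548044422))
[ 0.2592 -0.3614  0.4134] [0.6096 0.1992 0.0158] 0.0006255992540632537
```

View pics/c16.png

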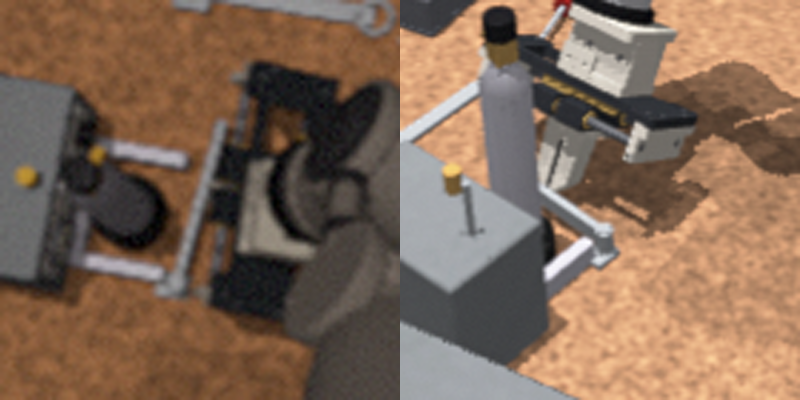

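Call:
move_arm(deltas=[{"dp":[0.0008,0.0014,0],"turn":[0,0,0]},{"dp":[0.0016,0.0028,0],"turn":[0,0,0]},{"dp":[0.0024,0.0042,0],"turn":[0,0,0]},{"dp":[0.003,0.0052,0],"turn":[0,0,0]}])

```text
time: 18.3
tool_pos: [0.6108, 0.2044, 0.0159]
tool_rot: [1.569, 1.049, 1.398]
contact_force: [0.2, -1.1, -0.4]
opening: 0.0006
```

Call:
move_arm(deltas=[{"dp":[0.0005,0.0009,0],"turn":[0,0,0]},{"dp":[0.001,0.0017,0],"turn":[0,0,0]}])

```text
time: 18.5
tool_pos: [0.6112, 0.206, 0.0158]
tool_rot: [1.568, 1.05, 1.397]
contact_force: [0.8, -5.0, 0.6]
opening: 0.0002
```

Call:
move_arm(deltas=[{"dp":[0.0005,0.0009,0],"turn":[0,0,0]},{"dp":[0.001,0.0017,0],"turn":[0,0,0]}])

```text
time: 18.7
tool_pos: [0.6114, 0.2066, 0.0156]
tool_rot: [1.568, 1.051, 1.397]
contact_force: [-4.0, -13.7, 4.5]
opening: 0.0001
```

Call:
move_arm(deltas=[{"dp":[-0.001,-0.0017,0],"turn":[0,0,0]},{"dp":[-0.003,-0.0052,0],"turn":[0,0,0]},{"dp":[-0.01,-0.0173,0],"turn":[0,0,0]},{"dp":[-0.025,-0.0433,0],"turn":[0,0,0]},{"dp":[-0.045,-0.0615,0],"turn":[0,0,0]},{"dp":[-0.09,-0.064,0],"turn":[0,0,0]},{"dp":[-0.13,-0.09,0],"turn":[0,0,0]},{"dp":[-0.13,-0.09,0],"turn":[0,0,0]},{"dp":[-0.13,-0.09,0],"turn":[0,0,0]}])

```text
time: 19.6
tool_pos: [0.587, 0.0663, 0.0841]
tool_rot: [1.568, 1.049, 1.395]
contact_force: [0.4, 0.3, 0.7]
opening: 0.0004
```

Run:
```python
from view import *
print(tost([.6114,.2066]))
for d in([.003,.0052,0],[.001,.0017,0],[.001,.0017,0],[-.13,-.09,0]): p,R=push(d,[0,0,0])
n=cur()[2]; print(n['contact_force'],n['tool_pos'],p)
shot('top','t17');shot('side','s17')
a=cv2.imread('pics/t17.png'); b=cv2.imread('pics/s17.png')
cv2.imwrite('pics/c17.png',cv2.resize(a[160:235,160:260],None,fx=8,fy=8,interpolation=2))
cv2.imwrite('pics/d17.png',cv2.resize(b[170:320,150:310],None,fx=4,fy=4,interpolation=2))
```

```text
(np.float64(-61.76311133283796), np.float64(-23.743169091076805))
[0.4022 0.3335 0.6557] [0.587  0.0663 0.0841] [0.5868 0.0681 0.0837]
```

View pics/c17.png

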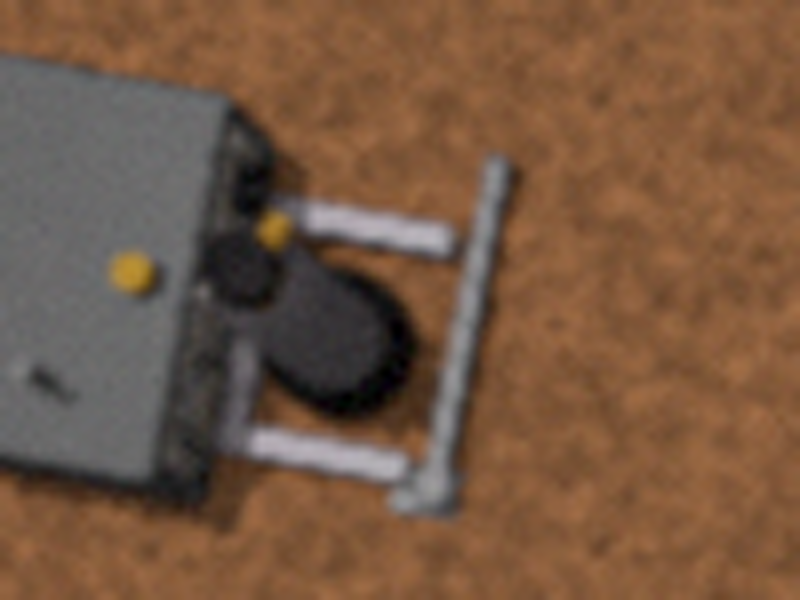

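View pics/d17.png

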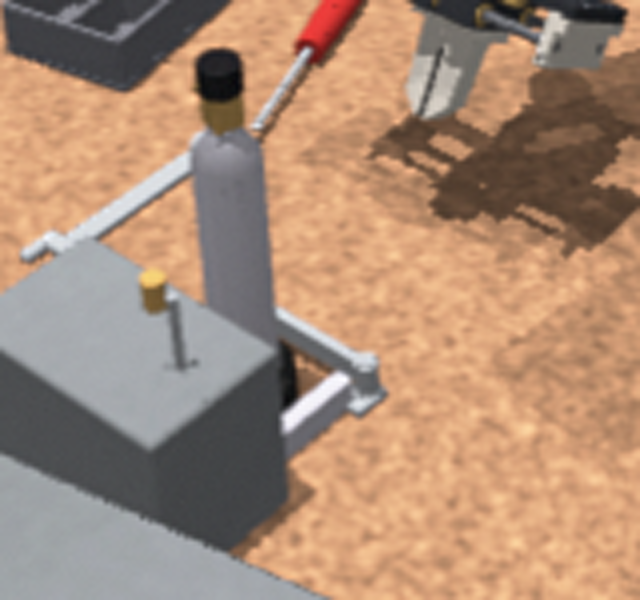

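View pics/t17.png

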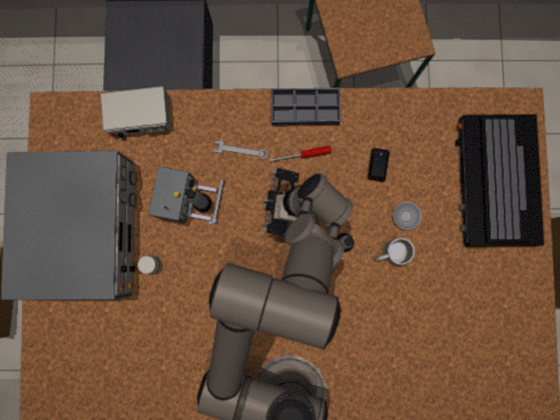

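Run:
```python
from view import *
from scipy.optimize import least_squares
for k in (10,11,12,13,14,16,17):
  for n in('side','top'):
    try: d=np.load(f'pics/{n[0]}{k}.npy')
    except: continue
    C=cloud(n,d); g=[.598,.27] if k>11 else ([.589,.22] if k==10 else [.596,.26])
    for nm,h,zl,zu in(('tall',g,.09,.2),('short',[.469,-.178],.05,.1)):
        m=(np.hypot(C[...,0]-h[0],C[...,1]-h[1])<.032)&(C[...,2]>zl)&(C[...,2]<zu); Q=C[m]
        if len(Q)>20:
            f=least_squares(lambda v:np.hypot(Q[:,0]-v[0],Q[:,1]-v[1])-.02,h,loss='soft_l1',f_scale=.002).x
            print(k,n,nm,len(Q),f, tost(f) if nm=='tall' else '')
a=cv2.imread('pics/t17.png');a0=cv2.imread('pics/top0.png')
b=cv2.imread('pics/s17.png'); cv2.imwrite('pics/e17.png',cv2.resize(b[60:260,200:420],None,fx=3,fy=3))
```

```text
10 side tall 706 [0.5899 0.22  ] (np.float64(-52.19830051198795), np.float64(-0.3079971824654585))
10 side short 221 [ 0.4686 -0.1774] 
10 top tall 128 [0.5912 0.2181] (np.float64(-53.89771320256753), np.float64(-1.873598863415154))
10 top short 57 [ 0.4689 -0.1806] 
11 side tall 732 [0.597  0.2602] (np.float64(-11.389369589697043), np.float64(-0.43969160959202824))
11 side short 214 [ 0.4685 -0.1776] 
11 top tall 137 [0.5977 0.2578] (np.float64(-13.656037671643722), np.float64(-1.559739496836892))
11 top short 63 [ 0.47   -0.1811] 
12 side tall 738 [0.5987 0.27  ] (np.float64(-1.410210983465924), np.float64(-0.48264122261181636))
12 side short 222 [ 0.4683 -0.1777] 
12 top tall 138 [0.5993 0.2673] (np.float64(-3.967389453468438), np.float64(-1.5289648122483788))
12 top short 64 [ 0.4692 -0.1811] 
13 side tall 739 [0.599  0.2712] (np.float64(-0.2628507833058668), np.float64(-0.5043684023196505))
13 side short 219 [ 0.4679 -0.1774] 
13 top tall 145 [0.5995 0.2682] (np.float64(-3.0366130996287564), np.float64(-1.5800207888775402))
13 top short 62 [ 0.4697 -0.1807] 
14 side tall 742 [0.5989 0.271 ] (np.float64(-0.40184690593075617), np.float64(-0.43004709440752764))
14 side short 221 [ 0.4683 -0.1772] 
14 top tall 144 [0.5996 0.2682] (np.float64(-3.075873926627512), np.float64(-1.662571926560611))
14 top short 62 [ 0.4699 -0.1809] 
16 side tall 741 [0.5988 0.2711] (np.float64(-0.2896873619298903), np.float64(-0.39725674623497215))
16 side short 222 [ 0.468  -0.1774] 
16 top tall 142 [0.5999 0.2681] (np.float64(-3.1068783097701416), np.float64(-1.933167389480473))
16 top short 60 [ 0.4698 -0.1809] 
17 side tall 738 [0.599  0.2712] (np.float64(-0.2449587664217977), np.float64(-0.5662147459307474))
17 side short 224 [ 0.4681 -0.1776] 
17 top tall 140 [0.5996 0.2683] (np.float64(-3.0038196224694276), np.float64(-1.6417721992997782))
17 top short 47 [ 0.471  -0.1827]
```

View pics/e17.png

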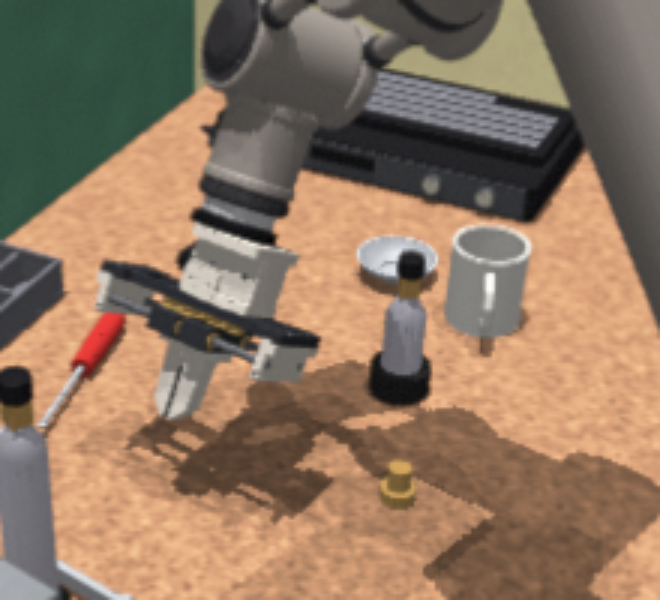

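```bash
python3 -c "
from cell import robot
print(robot.hand_in())"
```

```text
the job is handed in; nothing more can be done
None
```

I pushed the tall bottle on its foot cup across the desk, contact about 18 mm up, into the bay until its foot met the back wall. I then swung the gate shut behind it, backed the arm clear and handed the job in at about 20 s of the 64 s allowed.

- **Bottle:** the tool stopped advancing as the push force rose from about 4 N to 16 N, which I read as the foot against the back wall. Afterwards the bottle stood upright and did not move during the gate push. The side camera puts it within about 1 mm of the expected seated position, and the top camera's fit matches that camera's own station estimate to about 1–2 mm.
- **Gate:** the tool stalled at about 14 N against the gate's stop. The bar looks parallel to the back of the bay and straight across the mouth.
- **Everything else:** the shorter bottle shows no movement in the side camera, under 1 mm. The top camera's last fit of it shifted about 2 mm, but the arm was partly blocking the view by then. The other items look unmoved in the last pictures.
- **Camera disagreement:** the two cameras differ by about 3 mm throughout, so I relied on the contact forces for the final seating of both the bottle and the gate.

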